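# Clear the chest's hatch and draw out the strike-off bar

### The job

Two pressed-earth test blocks stand on the sample chest's cover, in the way of its hatch: first nest them upright, fully home, in the tray's pockets of their own shape and let go of them. Then tip the long blue bar and draw it out through the hatch, and finish while still holding it in the gripper: roughly level and still, both ends at least 5 cm above the chest's cover, touching neither the chest, the tray nor the blocks. Leave the blocks nested and do not push the cup, stones or jar about.

Things in the scene. Friction and masses are not known exactly. Their poses are not given: they have to be found in the camera images.
- chest: open-hatched plywood chest, fixed, 205 mm (its x) x 376 mm (its y) x 88 mm high; origin under its centre on the bench. Walls, floor and fixed grey cover are 8 mm thick (inner floor 8 mm above the bench, inner length 360 mm along y, inner width 189 mm, cover underside at 80 mm, cover top at 88 mm). The cover has one central open hatch, 165 mm (x) by 210 mm (y)
- bar: strike-off bar, blue painted wood with yellow ends and a brass foot, loose inside the chest, standing on edge on its floor, lying roughly along the chest's y: 260 mm long (its x), 24 mm thick (its y), 36 mm high (its z), about 0.2 kg; the brass foot is the lowest 6 mm, 14 mm thick. Origin in the middle of its underside. It is longer than the hatch and must be tipped end-first to come out
- bar_end_a (a point): middle of the bar's end face at its +x end, 130 mm from the bar's middle and 18 mm above its underside
- bar_end_b (a point): middle of the bar's end face at its -x end
- round_block: rust-red pressed-earth test block, upright cylinder 46 mm in diameter, 45 mm high, about 0.15 kg, loose, at first standing on the chest's cover at one end of the hatch; origin at the centre of its underside
- square_block: ochre pressed-earth test block, 46 x 46 mm, 45 mm high, about 0.19 kg, loose, at first standing on the chest's cover at the other end of the hatch; origin at the centre of its underside, x and y along its sides
- tray: green nesting tray, fixed, 190 mm (its x) x 100 mm (its y) x 18 mm high, origin under its centre on the bench; two pockets 12 mm deep (floor 6 mm above the bench) with 2 mm bevelled edges, sides parallel to the tray's axes
- tray_hole0 (a point): centre of the round pocket's mouth, 52 mm in diameter, at the tray's x = -47 mm, 18 mm above the bench
- tray_hole1 (a point): centre of the square pocket's mouth, 52 x 52 mm, at the tray's x = +47 mm, 18 mm above the bench
- cup: clear plastic cup, upright, 70 mm wide, 100 mm high; a loose bystander on the bench, origin at its underside
- cream_rock: cream stone lump, about 85 x 60 x 45 mm; a loose bystander on the bench, origin at its underside
- rust_rock: rust-brown stone lump, about 60 x 50 x 40 mm; a loose bystander on the bench, origin at its underside
- pigment_jar: closed amber jar with black cap, 60 mm wide, 85 mm high; a loose bystander on the bench, origin at its underside
There are look-alikes about, which are no part of the job. Leave any purple look-alike of the round_block alone.

How it is judged:
By the outcome, as a careful person would: the job done as asked, in the order asked, and still so for the second after the job is handed in, while the arm keeps its last pose, push and grip.
It also fails if it takes over 72 s, if anything falls off the work surface, if the arm or the gripper's body presses on something with over 40 N, if the wrist force passes 120 N, or if a joint passes its speed limit or range.

### The arm

A 7-joint arm with a two-finger parallel gripper is mounted at the origin on the work surface. World frame = base frame: x ahead of the robot, y to its left, z up, the work surface at z = 0. Lengths are in m, angles in rad, forces in N, time in s.
With the tool pointing down it reaches from about 0.4 to 0.85 m from the base axis. Payload 4.5 kg.
Tool frame: the origin (TCP) lies on the mounting face of the last link; the fingertips stand 166 mm ahead of it and the grasp point (between the pads) lies 147 mm ahead of it; y points along the fingers, z is the direction in which the jaws open and shut, and the axes are right-handed (so a half turn about y gives the same grasp; the last joint's range is limited). The gripper opens to 88 mm and grips with 3 to 60 N. Pads are 18 mm wide; open, the fingers measure 123 mm over their backs; the gripper's body (75 mm by 187 mm) begins 45 mm behind the grasp point.
Start: joints at [-1.14, 0.689, -0.195, 1.565, 0.157, 0.902, -0.215], TCP at [0.242, 0.576, 0.405] pointing down, gripper open.
Joint ranges: [-3.01, 3.01], [-0.46, 2.08], [-1.47, 1.51], [0.13, 2.56], [-1, 4.14], [0.04, 2.09], [-2.66, 2.66]. Speed limits (rad/s): [2.57, 2.57, 3.14, 3.14, 3.14, 3.14, 3.14].

### API

Orientations are given as a unit quaternion [x, y, z, w].
In Python, from plant import r gives the robot as it stands.
- The arm moves only by the tool arm_command, never from a script. Its argument "deltas" is a list of rows, each an object of numbers: "dx", "dy", "dz": the shift along the tool's x, y, z each as a share of 1000 mm, from -1 to 1; "wx", "wy", "wz": the turn, a rotation vector about the tool's x, y, z each as a share of 45 degrees, from -1 to 1. In form: [{"dx": .., "dy": .., "dz": .., "wx": .., "wy": .., "wz": ..}, ...]. A call has exactly 5 rows; each row is the pose to reach, as a shift and turn from the pose commanded when the call began, along the tool's axes at that moment; what a row does not reach only later rows make up. A row lasts 1/10 s, in which the tool goes at most 50 mm and 8.59 degrees, less where a joint would pass 70% of its speed; a pose out of reach is approached as far as the arm can. A call with a number of a shift or a turn outside -1 to 1 is refused whole. A call with a gripper value outside its range is refused whole. "claw" is the opening, from -1 (shut) to 1 (fully open), set as the call begins (left out, the last holds). The fingers move at their own pace and stop on an object; "grip_force" is the grip in N (left out, the last holds). Time passes only in rows, so rows that repeat a pose let the fingers close, or fill a call up. It gives the time, the measured TCP pose, the force and the opening at its end, in the units of the state.
- r.get_state(): the state, without advancing time (a new reading comes with each control period).
- r.snapshot(name): name is "side" or "top"; returns the picture (384x512x3 uint8, red, green, blue); there is no depth.
- r.get_calibration(name): a dict with "vertical_fov" (degrees; the focal length in pixels is half the picture's height over the tangent of half this angle, whatever the lens; pixels are square), "cx", "cy" (the principal point, pixels), "R" (3x3) and "t" (3): a world point X has camera coordinates R X + t. Camera axes: x right, y down, z forward; pixel columns grow to the right and rows downward; lengths in m; the calibration is good to about 2 mm. A picture is of the moment at which its call begins. get_calibration takes no time and is no camera call.
- r.finish_job(): hands the job in, once; it reports no verdict.
The state is a dict: "clock": time; "q": joint angles; "qd": joint speeds; "joint_torque": joint torques, N m; "tool_pos": TCP position; "eef_rot": TCP orientation; "contact_force": force on the tool from outside, world axes, zero at the start; "moment": the same for the moment, N m; "opening": opening from 0.0 (shut) to 1.0 (fully open).
Only numpy, scipy, OpenCV 4.12 (cv2) and the standard library are available. Lean on these libraries where they do the work, as an engineer would, in place of code of your own. Each camera call takes 0.05 s, during which the arm holds its last target.

## Working session

There is one attempt and no reset: what is moved stays moved. The work goes in short steps, Python scripts to look and compute and a tool call to move; the robot and the scene stay as the last step left them, time stands still between calls to the robot, and variables do not carry over. Pictures are saved under pics/ and viewed, and the job is handed in when it is done.

Besides the shell and the picture viewer there is one more tool, called after "Call:" by a JSON object that holds its "api" and its "payload". arm_command: Moves the arm, as the interface text tells. Shift numbers are shares of 1000 mm and turn numbers shares of 45 degrees, none past 1 either way. Its arguments: {"type":"object","properties":{"deltas":{"type":"array","items":{"type":"object","properties":{"dx":{"type":"number","minimum":-1,"maximum":1},"dy":{"type":"number","minimum":-1,"maximum":1},"dz":{"type":"number","minimum":-1,"maximum":1},"wx":{"type":"number","minimum":-1,"maximum":1},"wy":{"type":"number","minimum":-1,"maximum":1},"wz":{"type":"number","minimum":-1,"maximum":1}}}},"claw":{"type":"number"},"grip_force":{"type":"number"}},"required":["deltas"]}

```bash
ls -la; mkdir -p pics; python3 - <<'E'
from plant import r
import cv2, numpy as np
np.set_printoptions(precision=4,suppress=True)
print(r.get_state())
for n in ("side","top"):
    c=r.get_calibration(n); print(n,c)
    im=r.snapshot(n); cv2.imwrite(f"pics/{n}0.png",im[...,::-1])
E
```

```text
total 12
drwxr-xr-x  3 agent agent 4096 Dec  6 13:51 .
drwxr-xr-x 23 root  root  4096 Dec  6 13:51 ..
drwxr-xr-x  2 agent agent 4096 Dec  6 13:51 pics
{'clock': 0.0, 'q': array([-1.1402,  0.69  , -0.1945,  1.5663,  0.1573,  0.9025, -0.2151]), 'qd': array([ 0.0009,  0.0012, -0.0001, -0.0017, -0.0011,  0.0001, -0.0011]), 'joint_torque': array([ -0.0005, -52.7567,  -1.2667, -15.342 ,  -0.0526,   0.0068,
         0.0002]), 'tool_pos': array([0.2414, 0.5761, 0.4039]), 'eef_rot': array([ 0.6939, -0.1394,  0.1393, -0.6926]), 'contact_force': array([-0.2698, -0.2287,  0.4998]), 'moment': array([-0.0567,  0.0096, -0.0038]), 'opening': 0.9994237784730343}
side {'vertical_fov': 53.4852153599921, 'cx': 255.97428623472462, 'cy': 190.12112484685213, 'R': array([[ 0.8436, -0.5368, -0.0136],
       [-0.3944, -0.6023, -0.694 ],
       [ 0.3644,  0.5909, -0.7198]]), 't': array([-0.4037,  0.3231,  0.9589])}
top {'vertical_fov': 56.46105011244489, 'cx': 252.7778524893494, 'cy': 191.46909551539432, 'R': array([[ 0.024 , -0.9993,  0.0272],
       [-0.9964, -0.0261, -0.0803],
       [ 0.0809, -0.0252, -0.9964]]), 't': array([0.0639, 0.5383, 1.1348])}
```

View pics/side0.png

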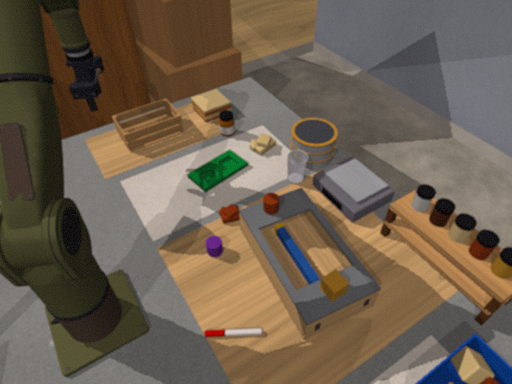

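View pics/top0.png

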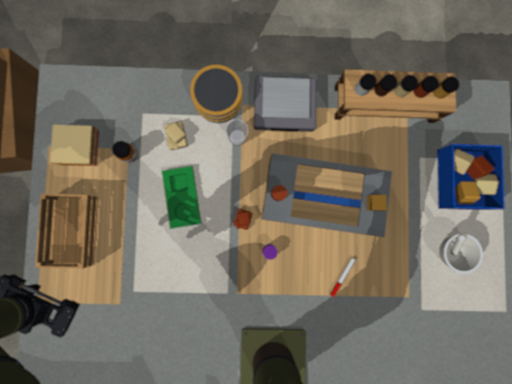

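```bash
cat > h.py <<'E'
import cv2, numpy as np
from plant import r
np.set_printoptions(precision=4,suppress=True)
def cam(n):
    c=r.get_calibration(n); f=192/np.tan(np.radians(c['vertical_fov'])/2)
    return f,c['cx'],c['cy'],np.array(c['R']),np.array(c['t'])
def proj(n,X):
    f,cx,cy,R,t=cam(n); p=np.atleast_2d(X)@R.T+t
    return np.c_[f*p[:,0]/p[:,2]+cx,f*p[:,1]/p[:,2]+cy]
def back(n,uv,z):
    f,cx,cy,R,t=cam(n); uv=np.atleast_2d(uv).astype(float)
    d=np.c_[(uv[:,0]-cx)/f,(uv[:,1]-cy)/f,np.ones(len(uv))]@R
    o=-R.T@t
    s=(z-o[2])/d[:,2]
    return o+s[:,None]*d
def snap(n,name):
    im=r.snapshot(n)[...,::-1].copy(); cv2.imwrite(f"pics/{name}.png",im); return im
def crop(src,box,k,name):
    im=cv2.imread(f"pics/{src}.png"); x0,y0,x1,y1=box
    c=cv2.resize(im[y0:y1,x0:x1],None,fx=k,fy=k,interpolation=cv2.INTER_CUBIC)
    cv2.imwrite(f"pics/{name}.png",c)
E
python3 - <<'E'
from h import *
crop("top0",(230,140,400,260),4.7,"topc")
crop("top0",(140,100,260,260),3.7,"topt")
crop("side0",(200,180,390,335),3.8,"sidec")
print(proj("top",[0,0,0]),proj("side",[0,0,0]))
E
```

```text
[[272.9254 361.1116]] [[ 95.5648 318.5068]]
```

View pics/topc.png

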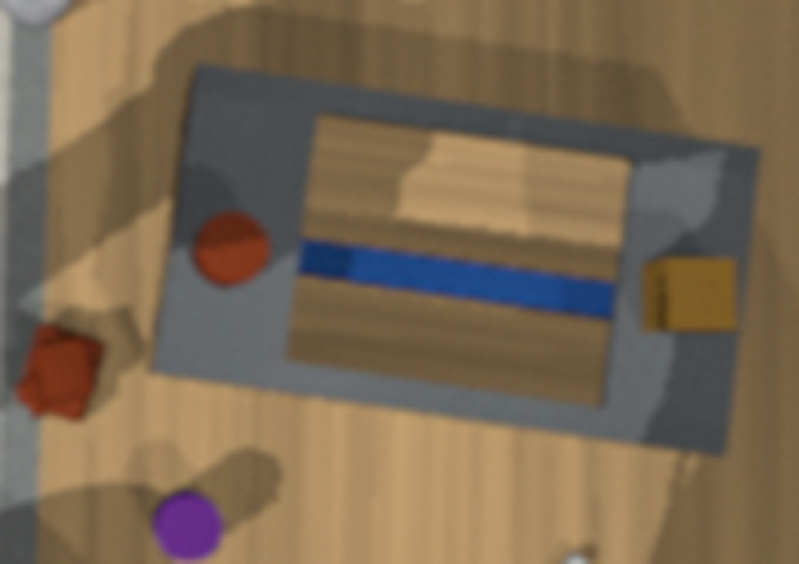

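View pics/topt.png

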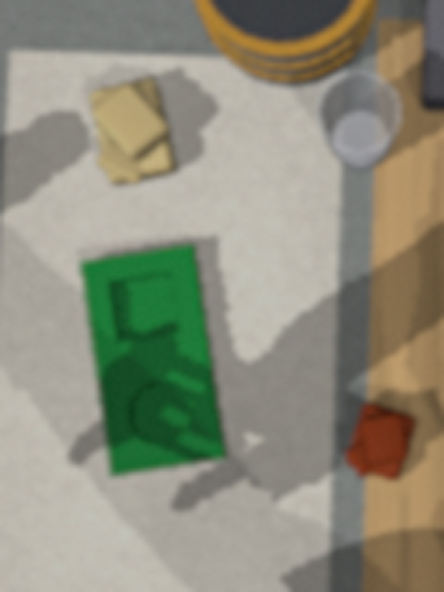

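View pics/sidec.png

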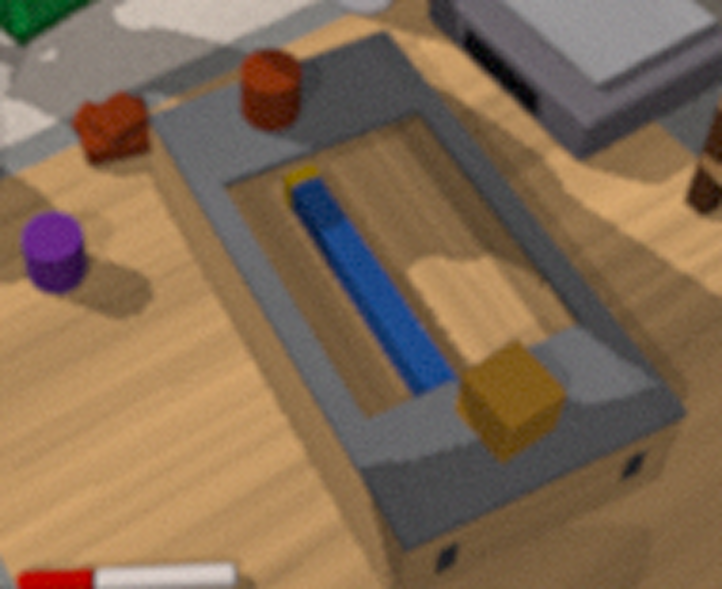

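```bash
python3 - <<'E'
from h import *
from scipy.optimize import least_squares
def pix(P,o,k): return (np.array(P,float)+.5)/k-.5+np.array(o)
T=lambda P:pix(P,(230,140),4.7); TT=lambda P:pix(P,(140,100),3.7); S=lambda P:pix(P,(200,180),3.8)
def rep(n,Pt,Z):
    W=back(n,Pt,Z); print(n,Z); print(W[:,:2]); 
    d=np.linalg.norm(np.diff(np.vstack([W,W[:1]]),axis=0),axis=1); print("sides",d,"ctr",W.mean(0)[:2])
    return W
rep("top",T([(197,66),(760,147),(725,455),(152,373)]),.088)
rep("side",S([(157,117),(385,35),(685,408),(405,548)]),.088)
print("hatch");rep("top",T([(317,114),(632,158),(603,405),(287,360)]),.088)
rep("side",S([(225,184),(420,115),(575,325),(373,415)]),.088)
print("tray");rep("top",TT([(80,263),(192,245),(225,457),(112,475)]),.018)
print("rb top centre", back("top",T([(231,249)]),.133)); print("rb side",back("side",S([(272,72)]),.133))
print("sq");rep("top",T([(666,256),(738,258),(736,330),(665,330)]),.133)
rep("side",S([(516,342),(566,397),(507,428),(456,398)]),.133)
print("bar");rep("top",T([(302,240),(617,283),(612,318),(300,272)]),.044)
print("bar side far end top",back("side",S([(292,190),(322,179)]),.044), "yellow end", back("side",S([(287,180),(315,168)]),.044))
E
```

```text
top 0.088
[[ 0.6492  0.0243]
 [ 0.6061 -0.3474]
 [ 0.4044 -0.323 ]
 [ 0.4484  0.0494]]
sides [0.3742 0.2032 0.3749 0.2024] ctr [ 0.527  -0.1492]
side 0.088
[[ 0.4552  0.0409]
 [ 0.6498  0.0159]
 [ 0.6094 -0.3488]
 [ 0.4054 -0.3261]]
sides [0.1962 0.3669 0.2052 0.3703] ctr [ 0.5299 -0.1545]
hatch
top 0.088
[[ 0.6197 -0.0549]
 [ 0.5965 -0.2625]
 [ 0.4347 -0.2434]
 [ 0.4588 -0.0377]]
sides [0.2089 0.1628 0.2071 0.1618] ctr [ 0.5274 -0.1496]
side 0.088
[[ 0.4635 -0.0405]
 [ 0.6211 -0.0651]
 [ 0.5931 -0.2655]
 [ 0.4418 -0.2462]]
sides [0.1596 0.2024 0.1525 0.2069] ctr [ 0.5299 -0.1543]
tray
top 0.018
[[0.5963 0.3747]
 [0.6149 0.278 ]
 [0.4306 0.2425]
 [0.4128 0.3391]]
sides [0.0985 0.1877 0.0982 0.1869] ctr [0.5137 0.3086]
rb top centre [[0.5262 0.0043 0.133 ]]
rb side [[ 0.5292 -0.0023  0.133 ]]
sq
top 0.133
[[ 0.5289 -0.2686]
 [ 0.5288 -0.3141]
 [ 0.4837 -0.3126]
 [ 0.4826 -0.2678]]
sides [0.0455 0.0451 0.0447 0.0463] ctr [ 0.506  -0.2908]
side 0.133
[[ 0.5282 -0.2727]
 [ 0.5282 -0.3181]
 [ 0.4852 -0.3147]
 [ 0.4726 -0.2829]]
sides [0.0454 0.0432 0.0342 0.0566] ctr [ 0.5036 -0.2971]
bar
top 0.044
[[ 0.5406 -0.0525]
 [ 0.517  -0.2671]
 [ 0.4932 -0.2637]
 [ 0.5189 -0.0514]]
sides [0.216  0.0241 0.2138 0.0217] ctr [ 0.5174 -0.1587]
bar side far end top [[ 0.5212 -0.0435  0.044 ]
 [ 0.5462 -0.0472  0.044 ]] yellow end [[ 0.5234 -0.0335  0.044 ]
 [ 0.5479 -0.0356  0.044 ]]
```

```bash
cat > fit.py <<'E'
from h import *
from scipy.optimize import minimize
from scipy.spatial.transform import Rotation as Rn
def box(a,b,z0,z1): return np.array([[sx*a/2,sy*b/2,z] for z in(z0,z1) for sx in(-1,1) for sy in(-1,1)])
def cyl(d,z0,z1): 
    t=np.linspace(0,2*np.pi,40); return np.vstack([np.c_[d/2*np.cos(t),d/2*np.sin(t),0*t+z] for z in(z0,z1)])
K=6
def mask(im,roi,fn):
    x0,y0,x1,y1=roi; c=cv2.resize(im[y0:y1,x0:x1],None,fx=K,fy=K,interpolation=cv2.INTER_CUBIC)
    hsv=cv2.cvtColor(c,cv2.COLOR_BGR2HSV); m=fn(hsv).astype(np.uint8)
    n,l,s,_=cv2.connectedComponentsWithStats(m); k=1+np.argmax(s[1:,4]); m=(l==k).astype(np.uint8)
    cs,_=cv2.findContours(m,cv2.RETR_EXTERNAL,cv2.CHAIN_APPROX_NONE); m[:]=0; cv2.drawContours(m,cs,-1,1,-1); return m
def fit(cam_n,m,roi,model,p0,yaw=True):
    def cost(p):
        a=p[2]*1 if yaw else 0; R=Rn.from_euler('z',a).as_matrix()
        X=model@R.T+[p[0],p[1],0]
        uv=((proj(cam_n,X)-np.array(roi[:2])+.5)*K-.5)
        h=cv2.convexHull(uv.astype(np.float32)[:,None])
        q=np.zeros_like(m); cv2.fillConvexPoly(q,np.round(h*16).astype(np.int32),1,shift=4)
        return np.count_nonzero(q!=m)
    n=3 if yaw else 2; p0=np.array(p0[:n]); st=np.vstack([p0]+[p0+np.eye(n)[i]*(.01 if i<2 else .08) for i in range(n)])
    best=minimize(cost,p0,method='Nelder-Mead',options=dict(initial_simplex=st,xatol=1e-5,fatol=.5))
    return best.x,best.fun/m.sum()
E
python3 - <<'E'
from fit import *
T=cv2.imread("pics/top0.png");S=cv2.imread("pics/side0.png")
g=lambda h:(h[...,0]>45)&(h[...,0]<90)&(h[...,1]>100)
red=lambda h:((h[...,0]<9)|(h[...,0]>172))&(h[...,1]>140)&(h[...,2]>50)
och=lambda h:(h[...,0]>9)&(h[...,0]<28)&(h[...,1]>185)
for n,im,roi,fn,mod,p0,y in [
 ("top",T,(150,155,215,240),g,box(.19,.1,0,.018),[.5137,.3086,.19],1),
 ("side",S,(180,140,260,200),g,box(.19,.1,0,.018),[.5137,.3086,.19],1),
 ("top",T,(266,180,292,208),red,cyl(.046,.088,.133),[.526,.004],0),
 ("side",S,(255,185,290,220),red,cyl(.046,.088,.133),[.526,.004],0),
 ("top",T,(362,188,394,218),och,box(.046,.046,.088,.133),[.506,-.291,0],1),
 ("side",S,(312,264,356,306),och,box(.046,.046,.088,.133),[.506,-.291,0],1)]:
    m=mask(im,roi,fn); cv2.imwrite(f"pics/m_{n}_{roi[0]}.png",m*255)
    print(n,roi,fit(n,m,roi,mod,p0,y),m.sum())
for n in("top","side"):
    f,cx,cy,R,t=cam(n);print(n,f,-R.T@t)
E
python3 - <<'E'
import cv2,glob,numpy as np
ims=[cv2.copyMakeBorder(i,0,max(0,520-i.shape[0]),0,10,cv2.BORDER_CONSTANT,value=90)[:520] for i in map(cv2.imread,["pics/m_top_150.png","pics/m_side_180.png","pics/m_top_266.png","pics/m_side_255.png","pics/m_top_362.png","pics/m_side_312.png"])]
o=cv2.resize(np.hstack(ims),None,fx=.45,fy=.45); print(o.shape); cv2.imwrite("pics/masks.png",o[:,:800])
E
```

```text
top (150, 155, 215, 240) (array([0.5159, 0.307 , 0.189 ]), np.float64(0.09426992998008608)) 62268
side (180, 140, 260, 200) (array([0.5195, 0.3099, 0.1651]), np.float64(0.1321928460342146)) 41795
top (266, 180, 292, 208) (array([0.5265, 0.0036]), np.float64(0.24278922345483359)) 6310
side (255, 185, 290, 220) (array([ 0.5289, -0.0007]), np.float64(1.6916221033868093)) 4488
top (362, 188, 394, 218) (array([ 0.4149, -0.2721,  0.5067]), np.float64(1.0)) 72
side (312, 264, 356, 306) (array([ 0.5121, -0.292 ,  0.0203]), np.float64(0.2654857520079217)) 18178
top 357.6208647764581 [0.443  0.1065 1.1722]
side 381.0433279062106 [ 0.1186 -0.5887  0.909 ]
(234, 788, 3)
```

View pics/masks.png

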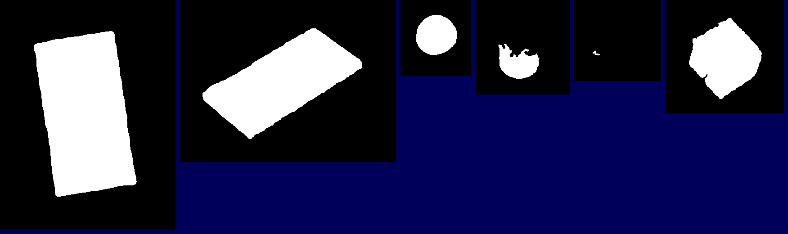

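```bash
python3 - <<'E'
from fit import *
def ov(n,src,roi,k,name,items):
    im=cv2.imread(f"pics/{src}.png"); x0,y0,x1,y1=roi
    c=cv2.resize(im[y0:y1,x0:x1],None,fx=k,fy=k,interpolation=cv2.INTER_CUBIC)
    for mod,p in items:
        R=Rn.from_euler('z',p[2]).as_matrix(); uv=(proj(n,mod@R.T+[p[0],p[1],0])-[x0,y0]+.5)*k-.5
        N=len(uv)//2
        for f in (uv[:N],uv[N:]):
            h=cv2.convexHull(f.astype(np.float32)[:,None]); cv2.polylines(c,[np.round(h).astype(np.int32)],True,(255,255,255) if f is not uv else 0,1)
    cv2.imwrite(f"pics/{name}.png",c)
import sys
it=[(box(.19,.1,0,.018),(.5155,.3075,.189)),(cyl(.046,.088,.133),(.5265,.0036,0)),(box(.046,.046,.088,.133),(.506,-.291,0)),(box(.205,.376,0,.088),(.527,-.1495,-.117)),(box(.165,.21,.08,.088),(.527,-.1495,-.117)),
 (cyl(.052,.006,.018),(.5155-.047*.982,.3075-.047*.19,0))]
ov("top","top0",(150,150,400,245),3.2,"ovt",it)
ov("side","side0",(180,140,380,330),3.1,"ovs",it)
E
```

```text
(no output)
```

View pics/ovt.png

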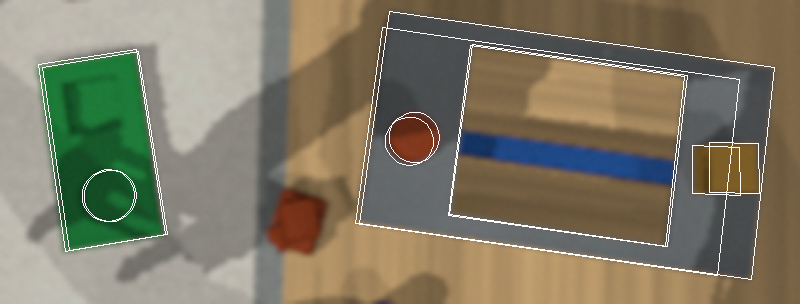

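View pics/ovs.png

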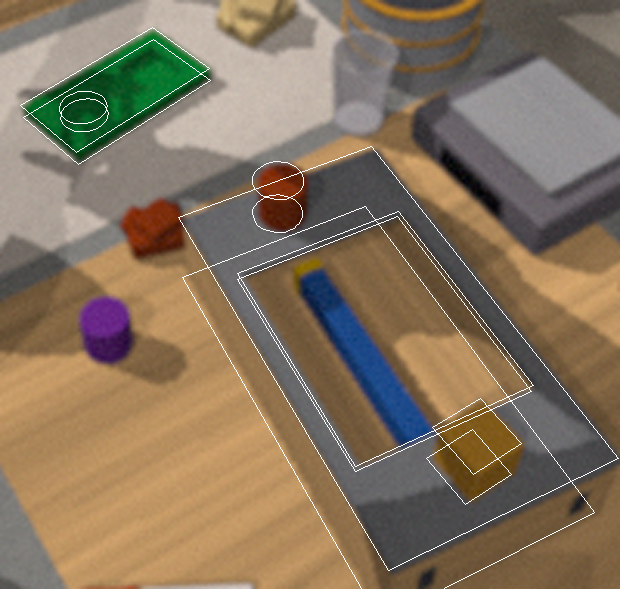

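```bash
python3 - <<'E'
from h import *
crop("side0",(180,140,260,200),8,"c1")
crop("top0",(155,155,215,240),7,"c2")
crop("side0",(300,250,360,315),9,"c3")
crop("top0",(355,180,405,225),10,"c4")
E
```

```text
(no output)
```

View pics/c1.png

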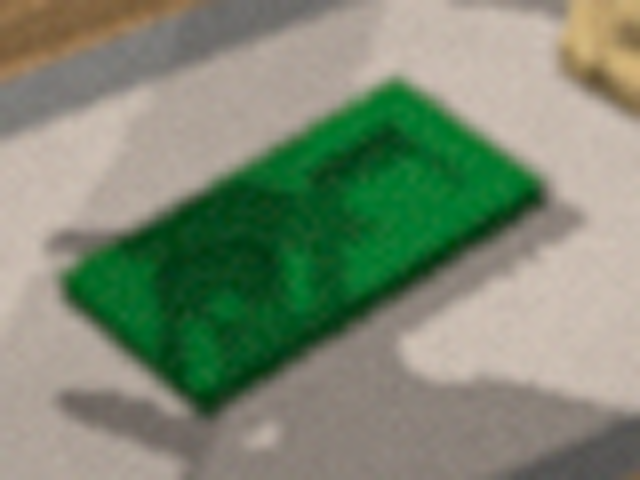

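View pics/c2.png

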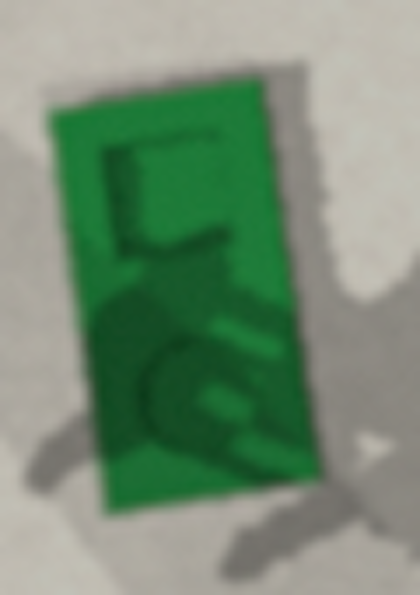

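View pics/c3.png

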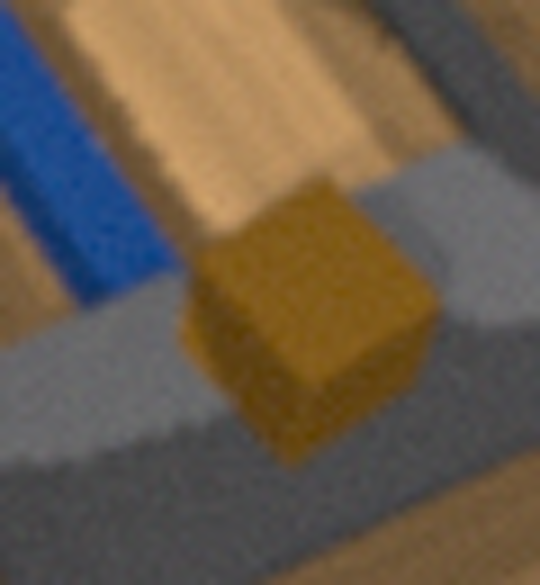

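View pics/c4.png

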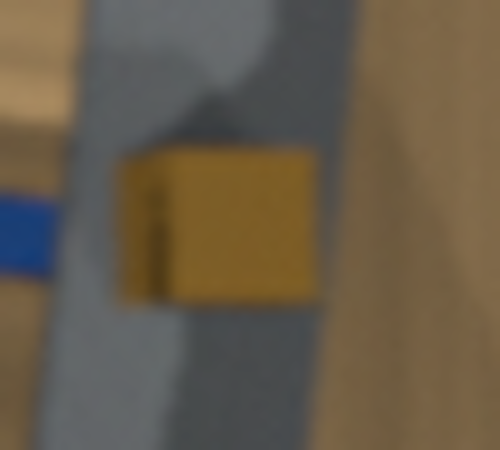

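```bash
cat > joint.py <<'E'
from fit import *
from scipy.optimize import least_squares
def pix(P,o,k): return (np.array(P,float)+.5)/k-.5+np.array(o)
def C(a,b,z,order): return np.array([[sx*a/2,sy*b/2,z] for sx,sy in order])
pp,pm,mm,mp=(1,1),(1,-1),(-1,-1),(-1,1)
obs=[ # cam, body, model pts, pix
("top","chest",C(.205,.376,.088,[pp,pm,mm,mp]),pix([(197,66),(760,147),(725,455),(152,373)],(230,140),4.7)),
("top","chest",C(.165,.21,.088,[pp,pm,mm,mp]),pix([(317,114),(632,158),(603,405),(287,360)],(230,140),4.7)),
("side","chest",C(.205,.376,.088,[mp,pp,pm,mm]),pix([(157,117),(385,35),(685,408),(405,548)],(200,180),3.8)),
("side","chest",C(.165,.21,.088,[mp,pp,pm,mm]),pix([(225,184),(420,115),(577,327),(373,415)],(200,180),3.8)),
("top","tray",C(.19,.1,.018,[pp,pm,mm,mp]),pix([(48,112),(264,77),(323,479),(107,514)],(155,155),7)),
("side","tray",C(.19,.1,.018,[pp,pm,mm,mp]),pix([(398,77),(543,187),(208,400),(65,280)],(180,140),8)),
("top","sq",C(.046,.046,.133,[pp,pm,mm,mp]),pix([(168,149),(318,151),(318,302),(170,304)],(355,180),10)),
("side","sq",C(.046,.046,.133,[pp,pm,mm,mp]),pix([(320,180),(440,305),(313,385),(192,265)],(300,250),9)),
("side","sq",C(.046,.046,.088,[pm,mm,mp]),pix([(420,385),(290,468),(183,345)],(300,250),9)),
("top","rd",np.array([[0,0,.133]]),pix([(231.5,249)],(230,140),4.7)),
("side","rd",np.array([[0,0,.133]]),pix([(271.5,71)],(200,180),3.8)),
]
ix=dict(chest=0,tray=3,sq=6,rd=9)
def pd(n,X,k1,dt):
    f,cx,cy,R,t=cam(n); p=X@R.T+t+dt; x=p[:,:2]/p[:,2:]
    r2=(x**2).sum(1,keepdims=True); return x*(1+k1*r2)*f+[cx,cy]
def bodyX(P,b,M):
    i=ix[b]; a=P[i+2] if b!="rd" else 0
    return M@Rn.from_euler('z',a).as_matrix().T+[P[i],P[i+1],0]
def res(P,full=False):
    k={"top":P[11],"side":P[12]}; d={"top":P[13:16],"side":P[16:19]}
    out=[];per=[]
    for n,b,M,uv in obs:
        e=pd(n,bodyX(P,b,M),k[n],d[n])-uv; out.append(e.ravel()/.4); per.append((n,b,np.round(e,2).tolist()))
    if full: return per
    return np.concatenate(out+[P[13:19]/.002,P[11:13]/.2])
P0=np.array([.527,-.15,-.117,.5155,.3075,.189,.506,-.291,0,.5265,.003,0,0]+[0]*6)
if __name__=="__main__":
    s=least_squares(res,P0); print(s.x,s.cost)
    for p in res(s.x,True): print(p)
    np.save("P.npy",s.x)
    cov=np.linalg.inv(s.jac.T@s.jac); print("sd",np.sqrt(np.diag(cov)))
E
python3 joint.py
```

```text
[ 0.5301 -0.1523 -0.1204  0.5162  0.3077  0.1886  0.5082 -0.2944  0.0241
  0.5291  0.003  -0.0328 -0.0935 -0.0013  0.0026  0.0022  0.0027  0.0032
  0.0038] 74.98299912886873
('top', 'chest', [[0.33, -0.72], [-0.15, 0.01], [-0.14, 0.12], [0.49, -0.02]])
('top', 'chest', [[0.51, -0.61], [0.28, 0.04], [0.11, 0.43], [-0.33, 0.15]])
('side', 'chest', [[-1.31, 0.39], [0.69, -0.76], [-0.71, 0.11], [0.59, -0.85]])
('side', 'chest', [[-0.29, 0.86], [0.06, -1.06], [1.36, -1.19], [-1.32, 1.57]])
('top', 'tray', [[-0.08, -0.13], [-0.42, -0.04], [0.07, 0.37], [0.05, 0.48]])
('side', 'tray', [[0.38, 0.27], [0.72, -0.35], [-0.07, 0.04], [-0.15, -0.06]])
('top', 'sq', [[-0.4, -0.1], [-0.15, -0.27], [0.31, 0.15], [-0.19, -0.04]])
('side', 'sq', [[0.74, -0.63], [0.64, -0.6], [-0.13, 0.71], [0.21, -0.44]])
('side', 'sq', [[-0.29, 0.09], [-0.25, 0.86], [-0.91, 0.34]])
('top', 'rd', [[-0.13, -0.12]])
('side', 'rd', [[-0.02, 0.23]])
sd [0.0015 0.0015 0.0017 0.0015 0.0017 0.0048 0.0015 0.0016 0.0099 0.0017
 0.0018 0.0167 0.0179 0.0015 0.0015 0.0018 0.0014 0.0012 0.0018]
```

```bash
cat > mv.py <<'E'
from h import *
from scipy.spatial.transform import Rotation as Rn
import sys
def pose():
    s=r.get_state(); return s, np.array(s['tool_pos']), Rn.from_quat(s['eef_rot']).as_matrix()
def down(jaw_ang):
    # tool y = down, z=jaw dir at world angle jaw_ang
    z=np.array([np.cos(jaw_ang),np.sin(jaw_ang),0]); y=np.array([0,0,-1.]); return np.c_[np.cross(y,z),y,z]
def near(jaw):  # choose half-turn equivalent closest to present
    _,_,R=pose(); c=[down(jaw),down(jaw+np.pi)]
    return min(c,key=lambda Q:np.linalg.norm(Rn.from_matrix(R.T@Q).as_rotvec()))
def go(g,Q):
    s,p,R=pose(); t=np.array(g)-.147*Q[:,1]
    d=R.T@(t-p); w=Rn.from_matrix(R.T@Q).as_rotvec()
    print("clock %.2f"%s['clock'],"grasp",p+.147*R[:,1],"jaw deg %.1f"%np.degrees(np.arctan2(R[1,2],R[0,2])),"open %.3f"%s['opening'],"F",s['contact_force'])
    print("D",d,"W(share45)",w/np.radians(45),"rows>=%.1f"%max(np.linalg.norm(d)/.05,np.degrees(np.linalg.norm(w))/8.59)); print("q",s['q'])
E
python3 - <<'E'
from mv import *
s,p,R=pose(); print(R)
go([.529,.003,.25],near(np.pi/2))
go([.529,.003,.25],near(0))
E
```

```text
[[ 0.9223 -0.0005  0.3864]
 [-0.3864 -0.0015  0.9223]
 [ 0.0001 -1.     -0.0016]]
clock 0.10 grasp [0.2414 0.5759 0.257 ] jaw deg 67.3 open 1.000 F [ 0.2006  0.3116 -0.4551]
D [ 0.4867  0.0077 -0.4175] W(share45) [ 0.002  -0.5051 -0.0003] rows>=12.8
q [-1.1402  0.6899 -0.1946  1.5662  0.1573  0.9025 -0.2151]
clock 0.10 grasp [0.2414 0.5759 0.257 ] jaw deg 67.3 open 1.000 F [ 0.2006  0.3116 -0.4551]
D [ 0.4867  0.0077 -0.4175] W(share45) [0.0017 1.4949 0.0013] rows>=12.8
q [-1.1402  0.6899 -0.1946  1.5662  0.1573  0.9025 -0.2151]
```

Call:
{"api": "arm_command", "payload": {"deltas": [{"dx": 0.487, "dy": 0.008, "dz": -0.418, "wy": 0.9}, {"dx": 0.487, "dy": 0.008, "dz": -0.418, "wy": 0.9}, {"dx": 0.487, "dy": 0.008, "dz": -0.418, "wy": 0.9}, {"dx": 0.487, "dy": 0.008, "dz": -0.418, "wy": 0.9}, {"dx": 0.487, "dy": 0.008, "dz": -0.418, "wy": 0.9}], "claw": 1, "grip_force": 15}}

```text
invalid input at $.deltas[0]: expected keys dx, dy, dz, wx, wy, wz
```

```bash
python3 -c "
from mv import *
go([.529,.003,.20],near(np.radians(10.8)))"
```

```text
clock 0.10 grasp [0.2414 0.5759 0.257 ] jaw deg 67.3 open 1.000 F [ 0.2006  0.3116 -0.4551]
D [ 0.4867  0.0577 -0.4175] W(share45) [0.0018 1.2549 0.0011] rows>=12.9
q [-1.1402  0.6899 -0.1946  1.5662  0.1573  0.9025 -0.2151]
```

All six keys are needed.

Call:
{"api": "arm_command", "payload": {"deltas": [{"dx": 0.487, "dy": 0.008, "dz": -0.418, "wx": 0, "wy": 0.9, "wz": 0}, {"dx": 0.487, "dy": 0.008, "dz": -0.418, "wx": 0, "wy": 0.9, "wz": 0}, {"dx": 0.487, "dy": 0.008, "dz": -0.418, "wx": 0, "wy": 0.9, "wz": 0}, {"dx": 0.487, "dy": 0.008, "dz": -0.418, "wx": 0, "wy": 0.9, "wz": 0}, {"dx": 0.487, "dy": 0.008, "dz": -0.418, "wx": 0, "wy": 0.9, "wz": 0}], "claw": 1, "grip_force": 15}}

```text
clock: 0.6
tool_pos: [0.354, 0.3511, 0.4015]
eef_rot: [0.601, -0.372, 0.372, -0.601]
contact_force: [0.9, 0.2, -0.2]
opening: 0.999
```

```bash
python3 -c "
from mv import *
go([.529,.003,.20],near(np.radians(10.8)))"
```

```text
clock 0.60 grasp [0.354  0.351  0.2545] jaw deg 26.5 open 0.999 F [ 0.921   0.1839 -0.2106]
D [0.3896 0.0546 0.0014] W(share45) [0.     0.3484 0.0004] rows>=7.9
q [-0.8608  0.5287 -0.0201  1.9491  0.0168  0.6641 -0.4293]
```

Call:
{"api": "arm_command", "payload": {"deltas": [{"dx": 0.39, "dy": 0.03, "dz": 0.0, "wx": 0, "wy": 0.348, "wz": 0}, {"dx": 0.39, "dy": 0.03, "dz": 0.0, "wx": 0, "wy": 0.348, "wz": 0}, {"dx": 0.39, "dy": 0.03, "dz": 0.0, "wx": 0, "wy": 0.348, "wz": 0}, {"dx": 0.39, "dy": 0.03, "dz": 0.0, "wx": 0, "wy": 0.348, "wz": 0}, {"dx": 0.39, "dy": 0.03, "dz": 0.0, "wx": 0, "wy": 0.348, "wz": 0}]}}

```text
clock: 1.1
tool_pos: [0.4663, 0.1287, 0.3821]
eef_rot: [0.546, -0.449, 0.449, -0.546]
contact_force: [0.2, 0.9, -0.7]
opening: 0.999
```

```bash
python3 -c "
from mv import *
go([.529,.003,.20],near(np.radians(10.8)))"
```

```text
clock 1.10 grasp [0.4663 0.1287 0.2351] jaw deg 11.1 open 0.999 F [ 0.1818  0.8693 -0.6812]
D [0.1354 0.0351 0.0372] W(share45) [ 0.0003  0.0074 -0.0001] rows>=2.9
q [-0.3716  0.5426  0.011   2.0133 -0.0105  0.5859 -0.1592]
```

Call:
{"api": "arm_command", "payload": {"deltas": [{"dx": 0.135, "dy": 0.035, "dz": 0.037, "wx": 0, "wy": 0.007, "wz": 0}, {"dx": 0.135, "dy": 0.035, "dz": 0.037, "wx": 0, "wy": 0.007, "wz": 0}, {"dx": 0.135, "dy": 0.035, "dz": 0.037, "wx": 0, "wy": 0.007, "wz": 0}, {"dx": 0.135, "dy": 0.035, "dz": 0.037, "wx": 0, "wy": 0.007, "wz": 0}, {"dx": 0.135, "dy": 0.035, "dz": 0.037, "wx": 0, "wy": 0.007, "wz": 0}]}}

```text
clock: 1.6
tool_pos: [0.528, 0.0041, 0.3468]
eef_rot: [0.544, -0.452, 0.451, -0.544]
contact_force: [-0.5, 0.0, -0.3]
opening: 0.999
```

```bash
python3 -c "
from mv import *
go([.529,.003,.124],near(np.radians(10.8)))
snap('side','s1');snap('top','t1')
crop('s1',(190,120,370,250),4.4,'s1c');crop('t1',(200,120,360,240),5,'t1c')"
```

```text
clock 1.60 grasp [0.5279 0.0041 0.1998] jaw deg 10.6 open 0.999 F [-0.5293  0.0363 -0.2689]
D [0.0013 0.0758 0.0008] W(share45) [ 0.0017 -0.0035 -0.0004] rows>=1.5
q [-0.0846  0.6462 -0.017   1.9217  0.0185  0.5752  0.072 ]
```

View pics/s1c.png

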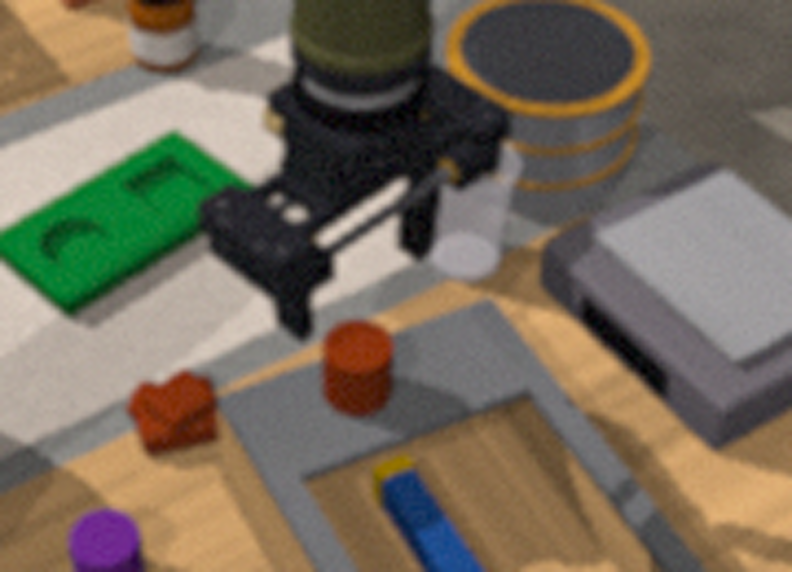

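View pics/t1c.png

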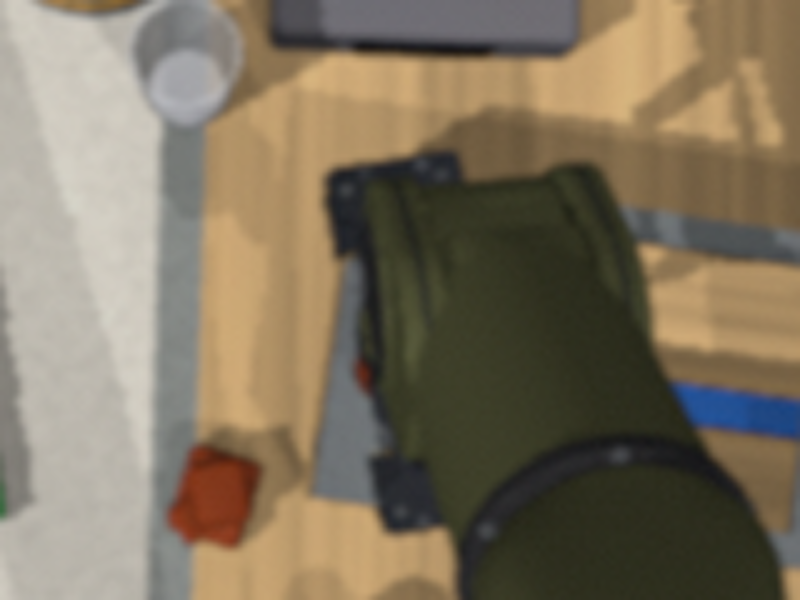

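```bash
python3 -c "
from joint import *
P=np.load('P.npy')
j=np.radians(10.6);c=np.array([.5279,.0041,.1808])
for s in(-1,1):
  for w in (-9,9):
    for o in (.044,.0615):
      X=(c+s*o*np.array([np.cos(j),np.sin(j),0])+w/1000*np.array([-np.sin(j),np.cos(j),0]))[None]
      print(s,w,o,(proj('side',X)-[190,120])*4.4,(pd('side',X,P[12],P[16:19])-[190,120])*4.4)
"
```

```text
-1 -9 0.044 [[308.7779 331.2417]] [[313.269  336.4726]]
-1 -9 0.0615 [[287.2859 346.2   ]] [[291.8972 351.4151]]
-1 9 0.044 [[288.1573 315.4753]] [[292.686  320.7188]]
-1 9 0.0615 [[266.6957 330.1662]] [[271.3433 335.3958]]
1 -9 0.044 [[411.7311 259.587 ]] [[415.5972 264.9001]]
1 -9 0.0615 [[431.2422 246.0074]] [[434.9639 251.3491]]
1 9 0.044 [[391.0105 245.0701]] [[394.9405 250.3913]]
1 9 0.0615 [[410.511  231.7215]] [[414.3057 237.0709]]
```

Call:
{"api": "arm_command", "payload": {"deltas": [{"dx": 0.001, "dy": 0.05, "dz": 0.001, "wx": 0, "wy": 0, "wz": 0}, {"dx": 0.001, "dy": 0.076, "dz": 0.001, "wx": 0, "wy": 0, "wz": 0}, {"dx": 0.001, "dy": 0.076, "dz": 0.001, "wx": 0, "wy": 0, "wz": 0}, {"dx": 0.001, "dy": 0.076, "dz": 0.001, "wx": 0, "wy": 0, "wz": 0}, {"dx": 0.001, "dy": 0.076, "dz": 0.001, "wx": 0, "wy": 0, "wz": 0}]}}

```text
clock: 2.2
tool_pos: [0.5298, 0.0051, 0.273]
eef_rot: [-0.544, 0.45, -0.451, 0.546]
contact_force: [-0.2, 0.1, 0.1]
opening: 1.001
```

Call:
{"api": "arm_command", "payload": {"deltas": [{"dx": 0, "dy": 0, "dz": 0, "wx": 0, "wy": 0, "wz": 0}, {"dx": 0, "dy": 0, "dz": 0, "wx": 0, "wy": 0, "wz": 0}, {"dx": 0, "dy": 0, "dz": 0, "wx": 0, "wy": 0, "wz": 0}, {"dx": 0, "dy": 0, "dz": 0, "wx": 0, "wy": 0, "wz": 0}, {"dx": 0, "dy": 0, "dz": 0, "wx": 0, "wy": 0, "wz": 0}], "claw": -1, "grip_force": 8}}

```text
clock: 2.7
tool_pos: [0.5293, 0.0042, 0.2715]
eef_rot: [-0.545, 0.451, -0.451, 0.545]
contact_force: [-1.1, 0.6, -0.4]
opening: 0.572
```

```bash
python3 -c "
from mv import *
go([.529,.003,.124],near(np.radians(10.8)))"
```

```text
clock 2.70 grasp [0.5294 0.0043 0.1245] jaw deg 10.8 open 0.572 F [-1.099   0.5897 -0.4422]
D [ 0.0012  0.0005 -0.0005] W(share45) [-0.0003 -0.0004 -0.0001] rows>=0.0
q [-0.0861  0.7741 -0.0149  1.9698  0.0268  0.3976  0.0667]
```

Call:
{"api": "arm_command", "payload": {"deltas": [{"dx": 0, "dy": 0, "dz": 0, "wx": 0, "wy": 0, "wz": 0}, {"dx": 0, "dy": 0, "dz": 0, "wx": 0, "wy": 0, "wz": 0}, {"dx": 0, "dy": 0, "dz": 0, "wx": 0, "wy": 0, "wz": 0}, {"dx": 0, "dy": 0, "dz": 0, "wx": 0, "wy": 0, "wz": 0}, {"dx": 0, "dy": 0, "dz": 0, "wx": 0, "wy": 0, "wz": 0}]}}

```text
clock: 3.2
tool_pos: [0.5292, 0.0042, 0.2714]
eef_rot: [0.545, -0.451, 0.451, -0.545]
contact_force: [-0.6, -0.8, 1.2]
opening: 0.52
```

Call:
{"api": "arm_command", "payload": {"deltas": [{"dx": 0, "dy": 0, "dz": 0, "wx": 0, "wy": 0, "wz": 0}, {"dx": 0, "dy": 0, "dz": 0, "wx": 0, "wy": 0, "wz": 0}, {"dx": 0, "dy": 0, "dz": 0, "wx": 0, "wy": -1, "wz": 0}, {"dx": 0, "dy": 0, "dz": 0, "wx": 0, "wy": -1, "wz": 0}, {"dx": 0, "dy": 0, "dz": 0, "wx": 0, "wy": -1, "wz": 0}], "claw": 1}}

```text
clock: 3.7
tool_pos: [0.5294, 0.0044, 0.2714]
eef_rot: [-0.633, 0.316, -0.316, 0.633]
contact_force: [0.5, 0.4, -0.2]
opening: 0.946
```

```bash
python3 -c "
from mv import *
go([.529,.004,.124],near(np.radians(100.8)))"
```

```text
clock 3.70 grasp [0.5294 0.0044 0.1244] jaw deg 36.9 open 0.946 F [ 0.4901  0.3693 -0.1787]
D [ 0.0001  0.0004 -0.0006] W(share45) [-0.0002 -1.4192  0.0003] rows>=7.4
q [-0.0223  0.7746 -0.1211  1.9663  0.2124  0.4123  0.3405]
```

Call:
{"api": "arm_command", "payload": {"deltas": [{"dx": 0, "dy": 0, "dz": 0, "wx": 0, "wy": -1, "wz": 0}, {"dx": 0, "dy": 0, "dz": 0, "wx": 0, "wy": -1, "wz": 0}, {"dx": 0, "dy": 0, "dz": 0, "wx": 0, "wy": -1, "wz": 0}, {"dx": 0, "dy": 0, "dz": 0, "wx": 0, "wy": -1, "wz": 0}, {"dx": 0, "dy": 0, "dz": 0, "wx": 0, "wy": -1, "wz": 0}]}}

```text
clock: 4.2
tool_pos: [0.5294, 0.0043, 0.2713]
eef_rot: [-0.704, 0.062, -0.062, 0.704]
contact_force: [-0.1, -0.4, -0.5]
opening: 0.999
```

```bash
python3 -c "
from mv import *
go([.529,.004,.124],near(np.radians(100.8)))"
```

```text
clock 4.20 grasp [0.5294 0.0043 0.1243] jaw deg 79.9 open 0.999 F [-0.0918 -0.4159 -0.4771]
D [-0.0003  0.0003 -0.0003] W(share45) [-0.0001 -0.4645  0.0004] rows>=2.4
q [ 0.0908  0.7866 -0.3088  1.9603  0.4966  0.4685  0.8133]
```

Call:
{"api": "arm_command", "payload": {"deltas": [{"dx": 0, "dy": 0, "dz": 0, "wx": 0, "wy": -0.464, "wz": 0}, {"dx": 0, "dy": 0, "dz": 0, "wx": 0, "wy": -0.464, "wz": 0}, {"dx": 0, "dy": 0, "dz": 0, "wx": 0, "wy": -0.464, "wz": 0}, {"dx": 0, "dy": 0, "dz": 0, "wx": 0, "wy": -0.464, "wz": 0}, {"dx": 0, "dy": 0, "dz": 0, "wx": 0, "wy": -0.464, "wz": 0}]}}

```text
clock: 4.7
tool_pos: [0.5293, 0.0042, 0.2713]
eef_rot: [-0.704, -0.064, 0.064, 0.704]
contact_force: [0.8, -0.6, -0.7]
opening: 0.996
```

Call:
{"api": "arm_command", "payload": {"deltas": [{"dx": 0, "dy": 0, "dz": 0, "wx": 0, "wy": 0, "wz": 0}, {"dx": 0, "dy": 0, "dz": 0, "wx": 0, "wy": 0, "wz": 0}, {"dx": 0, "dy": 0, "dz": 0, "wx": 0, "wy": 0, "wz": 0}, {"dx": 0, "dy": 0, "dz": 0, "wx": 0, "wy": 0, "wz": 0}, {"dx": 0, "dy": 0, "dz": 0, "wx": 0, "wy": 0, "wz": 0}], "claw": -1, "grip_force": 20}}

```text
clock: 5.2
tool_pos: [0.5293, 0.0044, 0.2714]
eef_rot: [-0.704, -0.064, 0.064, 0.704]
contact_force: [0.4, -0.8, 0.7]
opening: 0.569
```

```bash
python3 -c "
from mv import *
go([.529,.004,.124],near(np.radians(100.8)))"
```

```text
clock 5.20 grasp [0.5293 0.0044 0.1244] jaw deg 100.4 open 0.569 F [ 0.3962 -0.799   0.7125]
D [-0.0004  0.0004 -0.0003] W(share45) [-0.0001 -0.0084  0.0001] rows>=0.0
q [ 0.1472  0.7984 -0.4045  1.9574  0.6161  0.5094  1.0559]
```

Call:
{"api": "arm_command", "payload": {"deltas": [{"dx": 0, "dy": 0, "dz": 0, "wx": 0, "wy": 0, "wz": 0}, {"dx": 0, "dy": 0, "dz": 0, "wx": 0, "wy": 0, "wz": 0}, {"dx": 0, "dy": -0.02, "dz": 0, "wx": 0, "wy": 0, "wz": 0}, {"dx": 0, "dy": -0.06, "dz": 0, "wx": 0, "wy": 0, "wz": 0}, {"dx": 0, "dy": -0.1, "dz": 0, "wx": 0, "wy": 0, "wz": 0}]}}

```text
clock: 5.7
tool_pos: [0.5288, 0.0043, 0.3718]
eef_rot: [-0.704, -0.063, 0.065, 0.704]
contact_force: [0.5, -0.6, -1.6]
opening: 0.52
```

```bash
python3 -c "
from mv import *
P=np.load('P.npy');x,y,a=P[3:6]
for s in(-.047,.047): print('hole',x+s*np.cos(a),y+s*np.sin(a))
go([.470,.2988,.20],near(a+np.pi/2))"
```

```text
hole 0.4699955404557564 0.2988573199803053
hole 0.562329156883368 0.31647842316366703
clock 5.70 grasp [0.5284 0.0043 0.2248] jaw deg 100.5 open 0.520 F [ 0.4556 -0.5533 -1.5808]
D [-0.0043  0.025   0.3003] W(share45) [-0.001  -0.0078 -0.0035] rows>=6.0
q [ 0.2342  0.6528 -0.5404  1.8788  0.4782  0.7441  1.1775]
```

Call:
{"api": "arm_command", "payload": {"deltas": [{"dx": -0.004, "dy": 0.025, "dz": 0.3, "wx": 0, "wy": -0.008, "wz": -0.003}, {"dx": -0.004, "dy": 0.025, "dz": 0.3, "wx": 0, "wy": -0.008, "wz": -0.003}, {"dx": -0.004, "dy": 0.025, "dz": 0.3, "wx": 0, "wy": -0.008, "wz": -0.003}, {"dx": -0.004, "dy": 0.025, "dz": 0.3, "wx": 0, "wy": -0.008, "wz": -0.003}, {"dx": -0.004, "dy": 0.025, "dz": 0.3, "wx": 0, "wy": -0.008, "wz": -0.003}]}}

```text
clock: 6.2
tool_pos: [0.4802, 0.2503, 0.3503]
eef_rot: [0.704, 0.067, -0.066, -0.704]
contact_force: [0.3, -0.1, -2.1]
opening: 0.512
```

```bash
python3 -c "
from mv import *
go([.470,.2988,.085],near(.1886+np.pi/2))"
```

```text
clock 6.20 grasp [0.4804 0.2503 0.2033] jaw deg 100.8 open 0.512 F [ 0.3367 -0.0974 -2.0958]
D [-0.0011  0.1183  0.0495] W(share45) [ 0.0004 -0.0007  0.0024] rows>=2.6
q [-0.2781  0.6888 -0.4785  1.8663  0.4738  0.6994  0.7264]
```

Call:
{"api": "arm_command", "payload": {"deltas": [{"dx": -0.001, "dy": 0.02, "dz": 0.049, "wx": 0, "wy": 0, "wz": 0}, {"dx": -0.001, "dy": 0.06, "dz": 0.049, "wx": 0, "wy": 0, "wz": 0}, {"dx": -0.001, "dy": 0.1, "dz": 0.049, "wx": 0, "wy": 0, "wz": 0}, {"dx": -0.001, "dy": 0.118, "dz": 0.049, "wx": 0, "wy": 0, "wz": 0}, {"dx": -0.001, "dy": 0.118, "dz": 0.049, "wx": 0, "wy": 0, "wz": 0}]}}

```text
clock: 6.7
tool_pos: [0.4698, 0.2961, 0.2299]
eef_rot: [0.705, 0.066, -0.068, -0.703]
contact_force: [-0.4, -1.0, -1.2]
opening: 0.514
```

```bash
python3 -c "
from mv import *
go([.470,.2988,.065],near(.1886+np.pi/2))
snap('side','s2');snap('top','t2')
crop('s2',(170,130,270,205),7.5,'s2c');crop('t2',(140,130,260,250),5,'t2c')"
```

```text
clock 6.70 grasp [0.4695 0.2956 0.0829] jaw deg 100.8 open 0.514 F [-0.4134 -0.9908 -1.1837]
D [0.0007 0.0179 0.0026] W(share45) [ 0.0037  0.0008 -0.004 ] rows>=0.4
q [-0.4488  0.8825 -0.3358  1.8944  0.5994  0.4702  0.5449]
```

View pics/s2c.png

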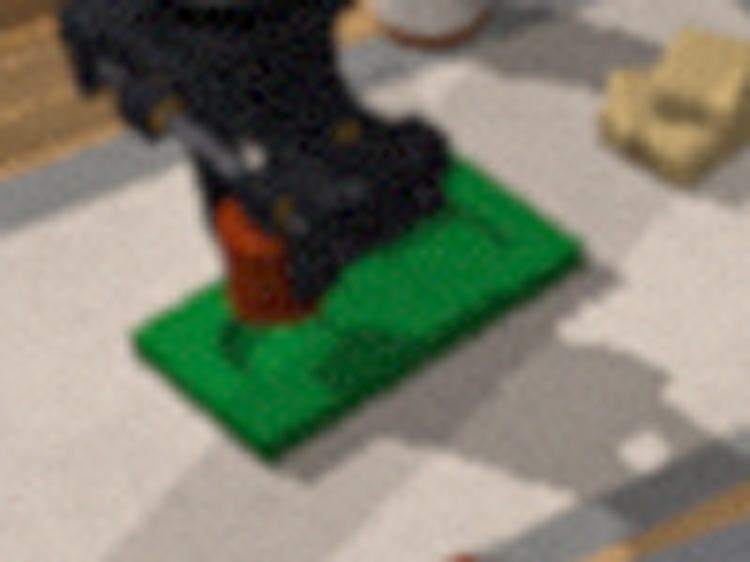

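View pics/t2c.png

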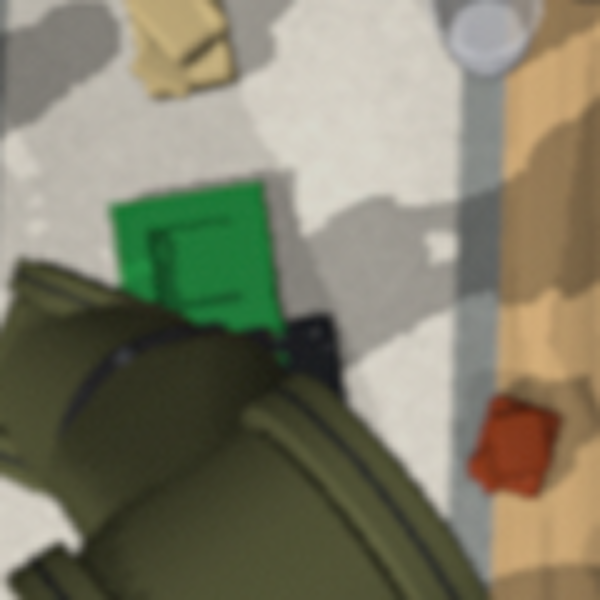

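```bash
cat > ov2.py <<'E'
from joint import *
P=np.load('P.npy')
def ov(n,src,roi,k,name,polys):
    im=cv2.imread(f"pics/{src}.png"); x0,y0,x1,y1=roi
    c=cv2.resize(im[y0:y1,x0:x1],None,fx=k,fy=k,interpolation=cv2.INTER_CUBIC)
    kk,d=(P[11],P[13:16]) if n=="top" else (P[12],P[16:19])
    for X in polys:
        uv=(pd(n,X,kk,d)-[x0,y0]+.5)*k-.5
        cv2.polylines(c,[np.round(uv).astype(np.int32)],True,(255,255,255),1)
    cv2.imwrite(f"pics/{name}.png",c)
def circ(x,y,z,d=.046):
    t=np.linspace(0,2*np.pi,50); return np.c_[x+d/2*np.cos(t),y+d/2*np.sin(t),0*t+z]
def rect(x,y,a,w,h,z):
    return np.array([[sx*w/2,sy*h/2,0] for sx,sy in((1,1),(1,-1),(-1,-1),(-1,1))])@Rn.from_euler('z',a).as_matrix().T+[x,y,z]
def tray(): 
    x,y,a=P[3:6]; return [rect(x,y,a,.19,.1,.018),circ(x-.047*np.cos(a),y-.047*np.sin(a),.018,.052),rect(x+.047*np.cos(a),y+.047*np.sin(a),a,.052,.052,.018)]
E
python3 -c "
from ov2 import *
ov('side','s2',(170,130,270,205),7.5,'s2o',tray()+[circ(.4695,.2956,.0469),circ(.4695,.2956,.0919)])
ov('top','t2',(140,130,260,250),5,'t2o',tray())"
```

```text
(no output)
```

View pics/s2o.png

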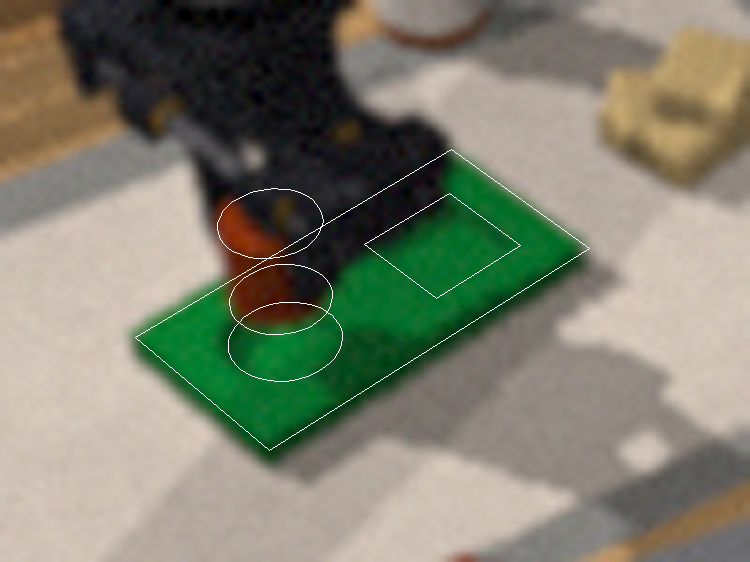

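View pics/t2o.png

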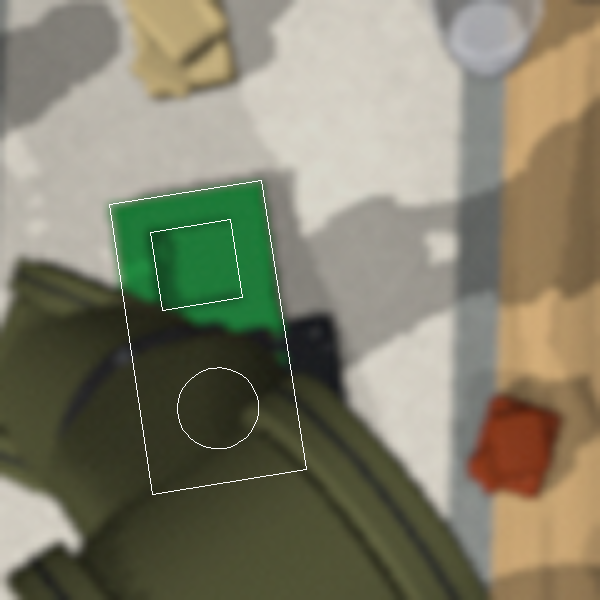

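Call:
{"api": "arm_command", "payload": {"deltas": [{"dx": 0.001, "dy": 0.01, "dz": 0.003, "wx": 0, "wy": 0, "wz": 0}, {"dx": 0.001, "dy": 0.022, "dz": 0.003, "wx": 0, "wy": 0, "wz": 0}, {"dx": 0.001, "dy": 0.022, "dz": 0.003, "wx": 0, "wy": 0, "wz": 0}, {"dx": 0.001, "dy": 0.022, "dz": 0.003, "wx": 0, "wy": 0, "wz": 0}, {"dx": 0.001, "dy": 0.022, "dz": 0.003, "wx": 0, "wy": 0, "wz": 0}]}}

```text
clock: 7.3
tool_pos: [0.4716, 0.2999, 0.2109]
eef_rot: [-0.704, -0.067, 0.065, 0.704]
contact_force: [0.3, -0.1, -1.5]
opening: 0.513
```

```bash
python3 -c "
from mv import *
go([.470,.2988,.060],near(.1886+np.pi/2))
s,p,R=pose(); g=p+.147*R[:,1]
snap('side','s3')
from ov2 import *
ov('side','s3',(180,140,270,200),8.5,'s3c',[])
ov('side','s3',(180,140,270,200),8.5,'s3o',tray()+[circ(g[0],g[1],g[2]-.036),circ(g[0],g[1],g[2]+.009)])"
```

```text
clock 7.30 grasp [0.472  0.3    0.0639] jaw deg 100.8 open 0.513 F [ 0.2811 -0.1006 -1.4843]
D [-0.0018  0.0039 -0.0008] W(share45) [-0.0003 -0.0006  0.0035] rows>=0.1
q [-0.4684  0.9144 -0.3087  1.8913  0.6194  0.4294  0.5238]
```

View pics/s3c.png

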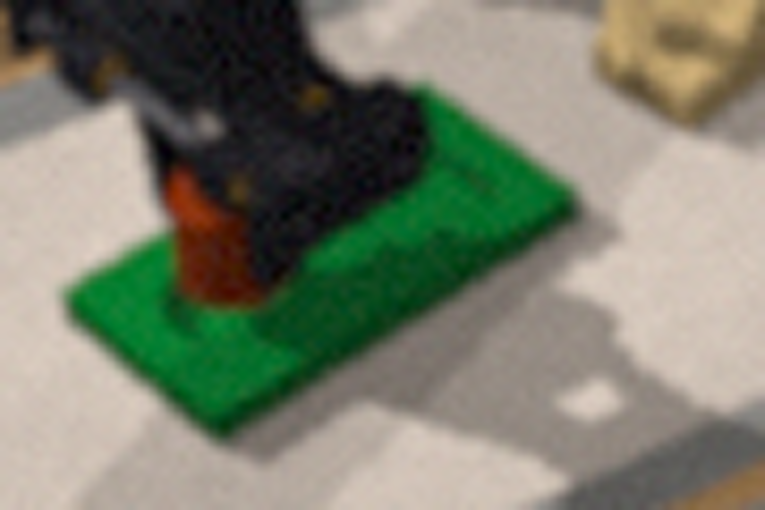

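View pics/s3o.png

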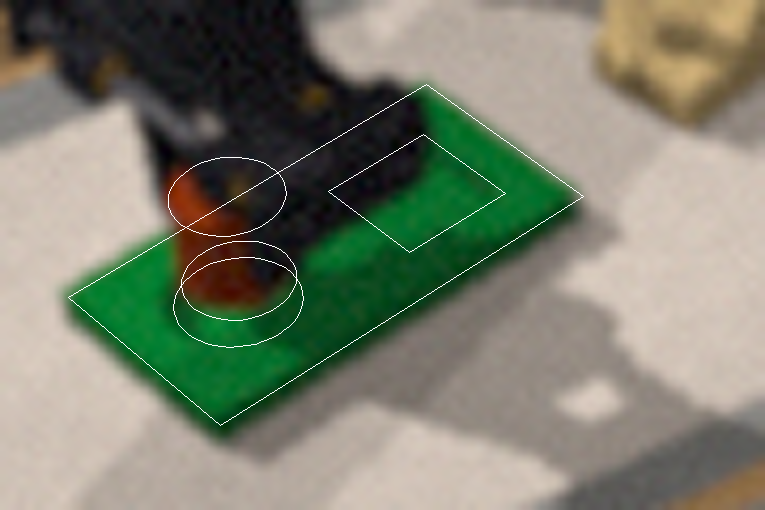

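```bash
cat > joint2.py <<'E'
from ov2 import *
import joint
ex=[ # g (grasp), bottom-v, left-u at bottom rim
 ((.4695,.2956,.0829),130+(326.5)/7.5-.5, 170+229.5/7.5-.5),
 ((.4720,.3000,.0639),140+(307.5)/8.5-.5, 180+179.5/8.5-.5)]
def res2(P):
    o=[joint.res(P)]
    for g,v,u in ex:
        uv=pd('side',circ(g[0],g[1],g[2]-.036),P[12],P[16:19])
        o.append(np.array([uv[:,1].max()-v,uv[:,0].min()-u])/.4)
    return np.concatenate(o)
if __name__=="__main__":
    s=least_squares(res2,P0); print(s.x,s.cost); print(s.fun[-4:]*.4)
    np.save('P2.npy',s.x); x,y,a=s.x[3:6]
    for d in(-.047,.047): print('hole',x+d*np.cos(a),y+d*np.sin(a))
    for p in joint.res(s.x,True): 
        if p[1]!='chest': print(p)
E
python3 joint2.py
```

```text
[ 0.5285 -0.1552 -0.1204  0.5147  0.3046  0.1887  0.5066 -0.2972  0.0239
  0.5275 -0.     -0.0336 -0.1038 -0.0041  0.001   0.0021  0.0024  0.0006
  0.004 ] 79.52877570109618
[ 0.2997 -0.063   0.7271  0.1581]
hole 0.46849821279172926 0.29575098449816156
hole 0.5608292208011725 0.31338575016034537
('top', 'tray', [[-0.03, -0.14], [-0.37, -0.05], [0.14, 0.37], [0.11, 0.47]])
('side', 'tray', [[0.35, 0.16], [0.72, -0.44], [-0.13, -0.01], [-0.22, -0.12]])
('top', 'sq', [[-0.4, -0.08], [-0.15, -0.25], [0.3, 0.18], [-0.2, -0.01]])
('side', 'sq', [[0.77, -0.63], [0.66, -0.62], [-0.13, 0.71], [0.22, -0.43]])
('side', 'sq', [[-0.29, 0.07], [-0.26, 0.85], [-0.91, 0.35]])
('top', 'rd', [[-0.09, -0.1]])
('side', 'rd', [[-0.03, 0.17]])
```

```bash
python3 -c "
from mv import *
go([.4685,.296,.057],near(.1886+np.pi/2))"
```

```text
clock 7.35 grasp [0.4721 0.3    0.064 ] jaw deg 100.8 open 0.516 F [ 0.0373 -0.4517 -0.9898]
D [-0.0038  0.007  -0.0033] W(share45) [-0.0004 -0.0005  0.0037] rows>=0.2
q [-0.4684  0.9142 -0.3088  1.8913  0.6194  0.4294  0.5238]
```

Call:
{"api": "arm_command", "payload": {"deltas": [{"dx": -0.004, "dy": 0.007, "dz": -0.003, "wx": 0, "wy": 0, "wz": 0.003}, {"dx": -0.004, "dy": 0.007, "dz": -0.003, "wx": 0, "wy": 0, "wz": 0.003}, {"dx": -0.004, "dy": 0.007, "dz": -0.003, "wx": 0, "wy": 0, "wz": 0.003}, {"dx": -0.004, "dy": 0.007, "dz": -0.003, "wx": 0, "wy": 0, "wz": 0.003}, {"dx": -0.004, "dy": 0.007, "dz": -0.003, "wx": 0, "wy": 0, "wz": 0.003}]}}

```text
clock: 7.85
tool_pos: [0.4683, 0.2963, 0.2038]
eef_rot: [-0.704, -0.067, 0.066, 0.704]
contact_force: [0.3, 0.1, -2.0]
opening: 0.512
```

```bash
python3 -c "
from mv import *
go([.4685,.296,.060],near(.1886+np.pi/2))
s,p,R=pose(); g=p+.147*R[:,1]
snap('side','s4')
import ov2
from ov2 import *
ov2.P=P=np.load('P2.npy')
ov('side','s4',(180,140,250,200),9.9,'s4c',[])
ov('side','s4',(180,140,250,200),9.9,'s4o',tray()+[circ(g[0],g[1],g[2]-.036),circ(g[0],g[1],g[2]+.009)])"
```

```text
clock 7.85 grasp [0.4683 0.2964 0.0568] jaw deg 100.8 open 0.512 F [ 0.3168  0.1087 -2.0087]
D [ 0.0002 -0.0032 -0.0003] W(share45) [-0.0004 -0.0004  0.0004] rows>=0.1
q [-0.4738  0.923  -0.2953  1.9059  0.6291  0.4051  0.5143]
```

View pics/s4c.png

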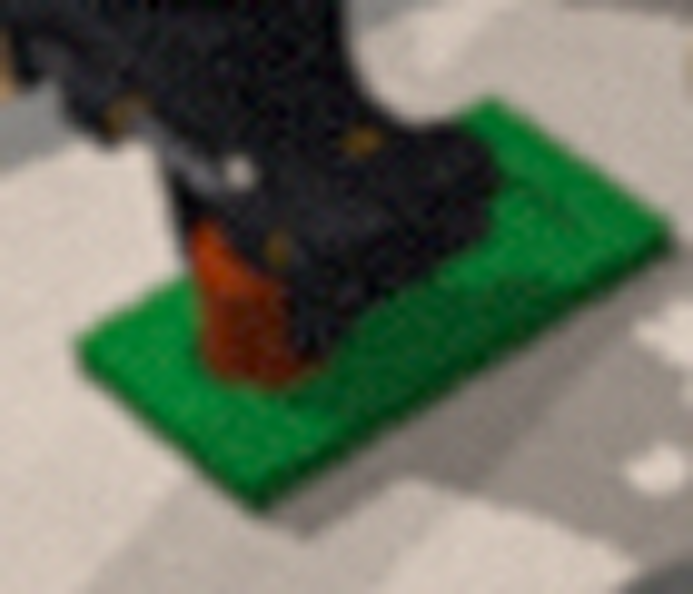

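View pics/s4o.png

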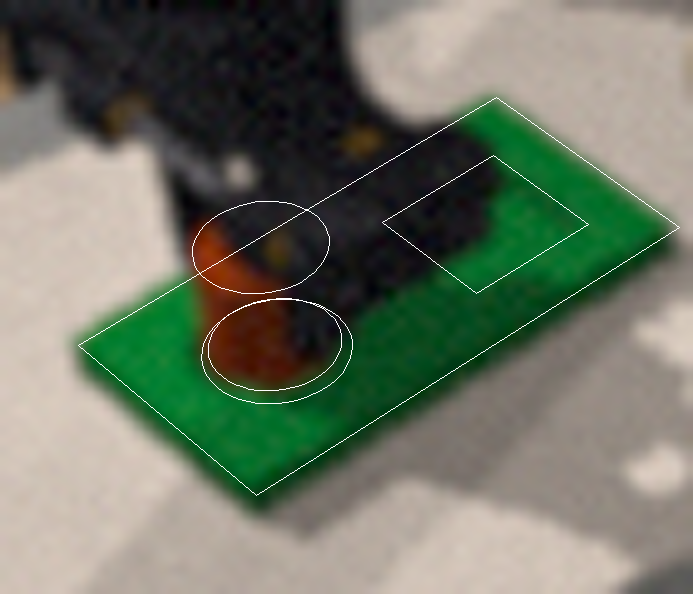

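Call:
{"api": "arm_command", "payload": {"deltas": [{"dx": 0, "dy": 0.003, "dz": 0, "wx": 0, "wy": 0, "wz": 0}, {"dx": 0, "dy": 0.006, "dz": 0, "wx": 0, "wy": 0, "wz": 0}, {"dx": 0, "dy": 0.008, "dz": 0, "wx": 0, "wy": 0, "wz": 0}, {"dx": 0, "dy": 0.008, "dz": 0, "wx": 0, "wy": 0, "wz": 0}, {"dx": 0, "dy": 0.008, "dz": 0, "wx": 0, "wy": 0, "wz": 0}]}}

```text
clock: 8.4
tool_pos: [0.4682, 0.2966, 0.1955]
eef_rot: [-0.704, -0.067, 0.066, 0.704]
contact_force: [0.1, 1.5, -2.8]
opening: 0.515
```

```bash
python3 -c "
from mv import *
go([.4685,.296,.042],near(.1886+np.pi/2))"
```

```text
clock 8.40 grasp [0.4682 0.2967 0.0485] jaw deg 100.8 open 0.515 F [ 0.0712  1.5068 -2.8464]
D [ 0.0002  0.0065 -0.0006] W(share45) [-0.0011 -0.0001  0.0003] rows>=0.1
q [-0.4808  0.9366 -0.2837  1.9066  0.6368  0.3878  0.5072]
```

Call:
{"api": "arm_command", "payload": {"deltas": [{"dx": 0, "dy": 0.003, "dz": 0, "wx": 0, "wy": 0, "wz": 0}, {"dx": 0, "dy": 0.005, "dz": 0, "wx": 0, "wy": 0, "wz": 0}, {"dx": 0, "dy": 0.0065, "dz": 0, "wx": 0, "wy": 0, "wz": 0}, {"dx": 0, "dy": 0.0065, "dz": 0, "wx": 0, "wy": 0, "wz": 0}, {"dx": 0, "dy": 0.0065, "dz": 0, "wx": 0, "wy": 0, "wz": 0}]}}

```text
clock: 8.9
tool_pos: [0.4683, 0.2966, 0.1894]
eef_rot: [-0.704, -0.067, 0.066, 0.704]
contact_force: [-0.0, 2.3, 1.5]
opening: 0.519
```

```bash
python3 -c "
from mv import *
go([.4685,.296,.042],near(.1886+np.pi/2))"
```

```text
clock 8.90 grasp [0.4684 0.2967 0.0424] jaw deg 100.8 open 0.519 F [-0.0311  2.2799  1.4605]
D [ 0.0001  0.0004 -0.0006] W(share45) [-0.0012 -0.0002  0.0011] rows>=0.0
q [-0.4864  0.9466 -0.2741  1.9072  0.6427  0.3744  0.5016]
```

Call:
{"api": "arm_command", "payload": {"deltas": [{"dx": 0, "dy": 0, "dz": 0, "wx": 0, "wy": 0, "wz": 0}, {"dx": 0, "dy": 0, "dz": 0, "wx": 0, "wy": 0, "wz": 0}, {"dx": 0, "dy": 0, "dz": 0, "wx": 0, "wy": 0, "wz": 0}, {"dx": 0, "dy": 0, "dz": 0, "wx": 0, "wy": 0, "wz": 0}, {"dx": 0, "dy": -0.03, "dz": 0, "wx": 0, "wy": 0, "wz": 0}], "claw": 1}}

```text
clock: 9.4
tool_pos: [0.4671, 0.2952, 0.2167]
eef_rot: [0.705, 0.065, -0.069, -0.703]
contact_force: [0.2, -0.1, -0.2]
opening: 0.942
```

```bash
python3 -c "
from mv import *
go([.5066,-.2965,.22],near(np.pi/2+.024))
go([.4684,.2967,.25],near(np.pi/2+.024))"
```

```text
clock 9.40 grasp [0.4663 0.2945 0.0697] jaw deg 100.8 open 0.942 F [ 0.2164 -0.1003 -0.234 ]
D [-0.073  -0.1478 -0.5891] W(share45) [ 0.0052  0.2097 -0.0071] rows>=12.2
q [-0.4607  0.902  -0.3175  1.9049  0.6146  0.4397  0.5277]
clock 9.40 grasp [0.4663 0.2945 0.0697] jaw deg 100.8 open 0.942 F [ 0.2164 -0.1003 -0.234 ]
D [ 0.0005 -0.1803  0.0006] W(share45) [ 0.0052  0.2097 -0.0071] rows>=3.6
q [-0.4607  0.902  -0.3175  1.9049  0.6146  0.4397  0.5277]
```

Call:
{"api": "arm_command", "payload": {"deltas": [{"dx": 0, "dy": -0.05, "dz": 0, "wx": 0, "wy": 0, "wz": 0}, {"dx": 0, "dy": -0.1, "dz": 0, "wx": 0, "wy": 0, "wz": 0}, {"dx": -0.01, "dy": -0.14, "dz": -0.05, "wx": 0, "wy": 0.2, "wz": 0}, {"dx": -0.02, "dy": -0.148, "dz": -0.1, "wx": 0, "wy": 0.4, "wz": 0}, {"dx": -0.03, "dy": -0.148, "dz": -0.15, "wx": 0, "wy": 0.6, "wz": 0}]}}

```text
clock: 9.9
tool_pos: [0.467, 0.1577, 0.3682]
eef_rot: [-0.7, 0.093, -0.095, 0.702]
contact_force: [1.2, 0.6, 0.1]
opening: 1.001
```

```bash
python3 -c "
from mv import *
go([.5066,-.2965,.22],down(.024))
go([.5066,-.2965,.22],down(.024+np.pi))
"
```

```text
clock 9.90 grasp [0.4676 0.158  0.2212] jaw deg 74.7 open 1.001 F [1.2415 0.5954 0.0964]
D [ 0.1579  0.0005 -0.4277] W(share45) [-0.0055  1.6299  0.0013] rows>=9.1
q [-0.1748  0.5936 -0.3842  1.9919  0.3702  0.6191  0.5007]
clock 9.90 grasp [0.4676 0.158  0.2212] jaw deg 74.7 open 1.001 F [1.2415 0.5954 0.0964]
D [ 0.1579  0.0005 -0.4277] W(share45) [ 0.0014 -2.3701  0.006 ] rows>=12.4
q [-0.1748  0.5936 -0.3842  1.9919  0.3702  0.6191  0.5007]
```

Call:
{"api": "arm_command", "payload": {"deltas": [{"dx": 0.158, "dy": 0, "dz": -0.428, "wx": 0, "wy": 0.9, "wz": 0}, {"dx": 0.158, "dy": 0, "dz": -0.428, "wx": 0, "wy": 0.9, "wz": 0}, {"dx": 0.158, "dy": 0, "dz": -0.428, "wx": 0, "wy": 0.9, "wz": 0}, {"dx": 0.158, "dy": 0, "dz": -0.428, "wx": 0, "wy": 0.9, "wz": 0}, {"dx": 0.158, "dy": 0, "dz": -0.428, "wx": 0, "wy": 0.9, "wz": 0}]}}

```text
clock: 10.4
tool_pos: [0.4895, -0.0923, 0.3663]
eef_rot: [0.625, -0.331, 0.331, -0.625]
contact_force: [1.7, -0.2, 0.5]
opening: 0.999
```

```bash
python3 -c "
from mv import *
snap('top','t5');snap('side','s5')
go([.5066,-.2965,.22],down(.024))
crop('s5',(180,140,250,200),9.9,'s5c'); crop('t5',(150,150,220,245),6,'t5c')
"
```

```text
clock 10.50 grasp [ 0.4891 -0.0991  0.219 ] jaw deg 33.6 open 1.001 F [-0.3852  0.4831 -0.8868]
D [ 0.1747  0.0001 -0.0953] W(share45) [0.0031 0.7169 0.0064] rows>=4.0
q [ 0.243   0.5896 -0.2185  1.9808  0.2267  0.5947  0.4587]
```

View pics/s5c.png

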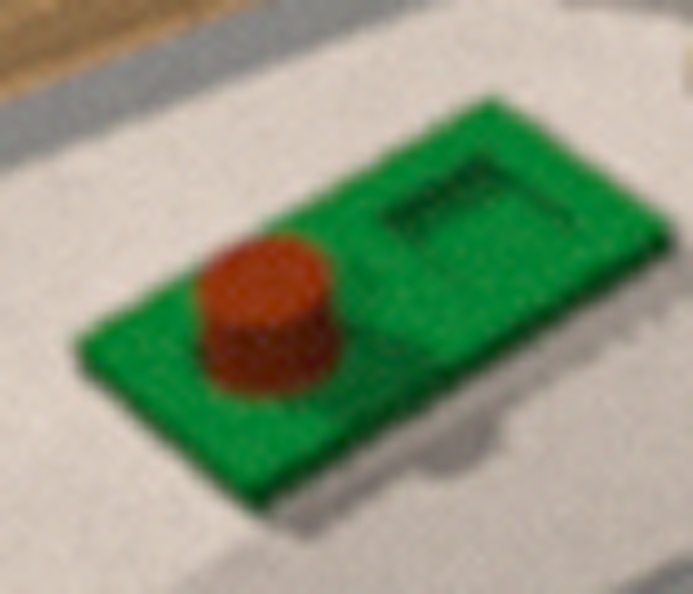

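View pics/t5c.png

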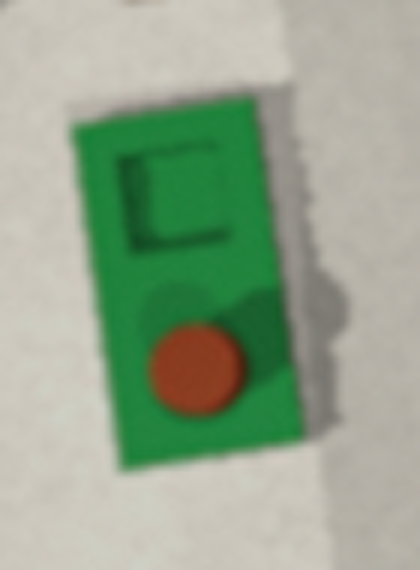

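Call:
{"api": "arm_command", "payload": {"deltas": [{"dx": 0.175, "dy": 0, "dz": -0.095, "wx": 0.003, "wy": 0.717, "wz": 0.006}, {"dx": 0.175, "dy": 0, "dz": -0.095, "wx": 0.003, "wy": 0.717, "wz": 0.006}, {"dx": 0.175, "dy": 0, "dz": -0.095, "wx": 0.003, "wy": 0.717, "wz": 0.006}, {"dx": 0.175, "dy": 0, "dz": -0.095, "wx": 0.003, "wy": 0.717, "wz": 0.006}, {"dx": 0.175, "dy": 0, "dz": -0.095, "wx": 0.003, "wy": 0.717, "wz": 0.006}]}}

```text
clock: 11.0
tool_pos: [0.5093, -0.2959, 0.366]
eef_rot: [0.507, -0.493, 0.494, -0.507]
contact_force: [-1.4, 0.6, 0.1]
opening: 0.998
```

```bash
python3 -c "
from mv import *
go([.5066,-.2965,.124],down(.024))
import ov2
from ov2 import *
for f in('P','P2'):
  P=np.load(f+'.npy'); X=np.array([[.4684,.2967,.051]])
  print(f,'top pred',(pd('top',X,P[11],P[13:16])-[150,150])*6,'side',(pd('side',X,P[12],P[16:19])-[180,140])*9.9)
snap('side','s6'); snap('top','t6')
crop('s6',(270,200,400,300),6,'s6c'); crop('t6',(320,140,440,240),6,'t6c')
"
```

```text
clock 11.00 grasp [ 0.5094 -0.2961  0.219 ] jaw deg 1.5 open 0.998 F [-1.3668  0.5574  0.128 ]
D [ 0.0004  0.095  -0.0028] W(share45) [-0.001   0.0035  0.0017] rows>=1.9
q [ 0.5017  0.686  -0.0925  1.7219  0.0885  0.7364  0.3912]
P top pred [[192.1819 368.4747]] side [[261.4719 281.3433]]
P2 top pred [[186.6965 365.4085]] side [[260.593 273.675]]
```

View pics/s6c.png

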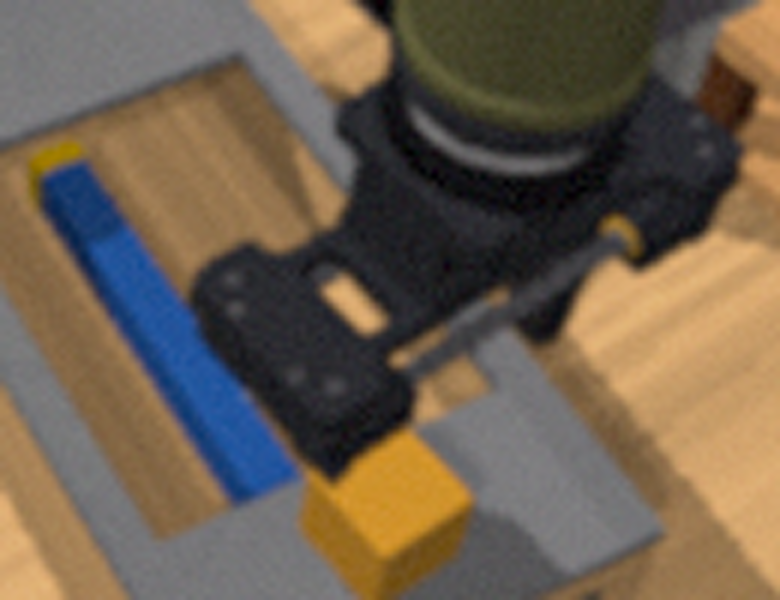

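```bash
python3 -c "
from ov2 import *
for f in('P','P2'):
  P=np.load(f+'.npy')
  X=np.array([[.5094,-.2961,.2],[.5094-.044,-.2961,.2],[.5094+.044,-.2961,.2],[.5066,-.2965,.133],[.508,-.2944,.133]])
  print((pd('side',X,P[12],P[16:19])-[270,200])*6)
"
```

```text
[[421.579  391.4087]
 [328.3154 448.9558]
 [510.9576 335.9408]
 [390.6658 490.3239]
 [389.9196 484.6138]]
[[420.1029 383.816 ]
 [326.9416 441.1992]
 [509.3435 328.4991]
 [389.2201 482.9649]
 [388.4825 477.2805]]
```

View pics/t6c.png

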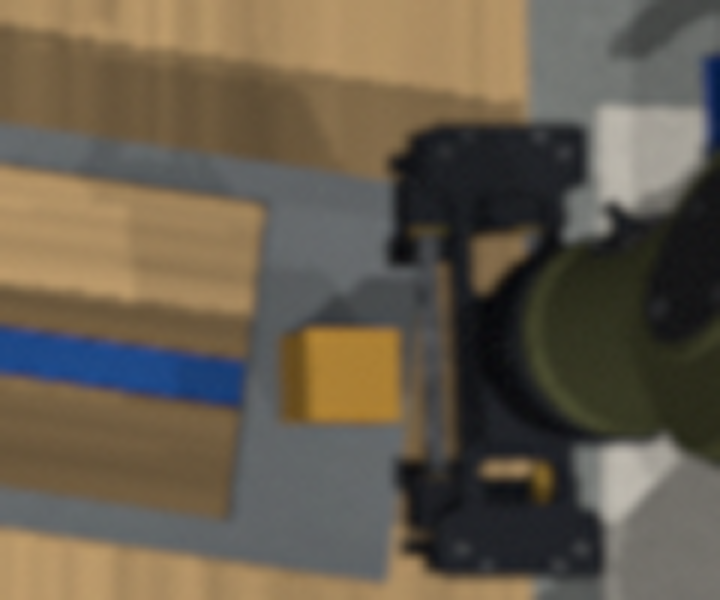

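```bash
python3 -c "
from ov2 import *
for f in('P','P2'):
  P=np.load(f+'.npy')
  X=np.array([[.5094+s*.044,-.2961+w*.009,z] for z in(.2,.25) for s in(-1,1) for w in(-1,1)]+[[.5066,-.2965,.133]])
  print((pd('top',X,P[11],P[13:16])-[320,140])*6)
"
```

```text
[[430.8345 458.8155]
 [392.5069 457.9332]
 [429.5222 268.702 ]
 [391.46   267.6525]
 [477.9535 457.5559]
 [437.6709 456.63  ]
 [476.2095 257.4959]
 [436.2204 256.3793]
 [357.1158 376.1501]]
[[424.7417 455.3524]
 [386.4104 454.468 ]
 [423.4664 265.2444]
 [385.4008 264.1914]
 [471.5416 453.9095]
 [431.2552 452.9811]
 [469.8379 253.8564]
 [429.8454 252.7357]
 [351.4185 372.9062]]
```

Call:
{"api": "arm_command", "payload": {"deltas": [{"dx": -0.001, "dy": 0.04, "dz": -0.002, "wx": 0, "wy": 0.003, "wz": 0}, {"dx": -0.001, "dy": 0.08, "dz": -0.002, "wx": 0, "wy": 0.003, "wz": 0}, {"dx": -0.001, "dy": 0.095, "dz": -0.002, "wx": 0, "wy": 0.003, "wz": 0}, {"dx": -0.001, "dy": 0.095, "dz": -0.002, "wx": 0, "wy": 0.003, "wz": 0}, {"dx": -0.001, "dy": 0.095, "dz": -0.002, "wx": 0, "wy": 0.003, "wz": 0}]}}

```text
clock: 11.6
tool_pos: [0.5093, -0.2853, 0.2716]
eef_rot: [-0.508, 0.491, -0.489, 0.512]
contact_force: [-0.2, -0.6, 0.3]
opening: 1.0
```

Call:
{"api": "arm_command", "payload": {"deltas": [{"dx": 0, "dy": 0, "dz": 0, "wx": 0, "wy": 0, "wz": 0}, {"dx": 0, "dy": 0, "dz": 0, "wx": 0, "wy": 0, "wz": 0}, {"dx": 0, "dy": 0, "dz": 0, "wx": 0, "wy": 0, "wz": 0}, {"dx": 0, "dy": 0, "dz": 0, "wx": 0, "wy": 0, "wz": 0}, {"dx": 0, "dy": 0, "dz": 0, "wx": 0, "wy": 0, "wz": 0}], "claw": -1, "grip_force": 8}}

```text
clock: 12.1
tool_pos: [0.5088, -0.287, 0.2715]
eef_rot: [-0.508, 0.492, -0.49, 0.511]
contact_force: [0.1, 0.7, -0.2]
opening: 0.571
```

Call:
{"api": "arm_command", "payload": {"deltas": [{"dx": 0, "dy": 0, "dz": 0, "wx": 0, "wy": 0, "wz": 0}, {"dx": 0, "dy": 0, "dz": 0, "wx": 0, "wy": 0, "wz": 0}, {"dx": 0, "dy": 0, "dz": 0, "wx": 0, "wy": 0, "wz": 0}, {"dx": 0, "dy": 0, "dz": 0, "wx": 0, "wy": 0, "wz": 0}, {"dx": 0, "dy": 0, "dz": 0, "wx": 0, "wy": 0, "wz": 0}]}}

```text
clock: 12.6
tool_pos: [0.5086, -0.287, 0.2713]
eef_rot: [-0.508, 0.492, -0.49, 0.51]
contact_force: [-1.3, -0.3, 3.5]
opening: 0.525
```

Call:
{"api": "arm_command", "payload": {"deltas": [{"dx": 0, "dy": 0, "dz": 0, "wx": 0, "wy": 0, "wz": 0}, {"dx": 0, "dy": 0, "dz": 0, "wx": 0, "wy": 0, "wz": 0}, {"dx": 0, "dy": 0, "dz": 0, "wx": 0, "wy": 0, "wz": 0}, {"dx": 0, "dy": 0, "dz": 0, "wx": 0, "wy": -0.19, "wz": 0}, {"dx": 0, "dy": 0, "dz": 0, "wx": 0, "wy": -0.38, "wz": 0}], "claw": 1}}

```text
clock: 13.1
tool_pos: [0.5089, -0.2867, 0.2711]
eef_rot: [-0.576, 0.409, -0.407, 0.579]
contact_force: [0.5, 0.2, -0.6]
opening: 0.95
```

```bash
python3 -c "
from mv import *
go([.507,-.295,.124],near(np.pi/2+.024))"
```

```text
clock 13.10 grasp [ 0.509  -0.286   0.1241] jaw deg 19.6 open 0.950 F [ 0.4588  0.1543 -0.5512]
D [ 0.0072  0.     -0.0046] W(share45) [-0.0062 -1.5958 -0.003 ] rows>=8.4
q [ 0.5286  0.8224 -0.1614  1.7989  0.2219  0.539   0.5683]
```

Call:
{"api": "arm_command", "payload": {"deltas": [{"dx": 0.006, "dy": 0, "dz": -0.006, "wx": -0.006, "wy": -0.95, "wz": -0.003}, {"dx": 0.006, "dy": 0, "dz": -0.006, "wx": -0.006, "wy": -0.95, "wz": -0.003}, {"dx": 0.006, "dy": 0, "dz": -0.006, "wx": -0.006, "wy": -0.95, "wz": -0.003}, {"dx": 0.006, "dy": 0, "dz": -0.006, "wx": -0.006, "wy": -0.95, "wz": -0.003}, {"dx": 0.006, "dy": 0, "dz": -0.006, "wx": -0.006, "wy": -0.95, "wz": -0.003}]}}

```text
clock: 13.6
tool_pos: [0.5051, -0.2946, 0.271]
eef_rot: [-0.686, 0.17, -0.169, 0.687]
contact_force: [0.6, -0.5, -0.4]
opening: 1.002
```

```bash
python3 -c "
from mv import *
go([.5088,-.295,.124],near(np.radians(91.5)))"
```

```text
clock 13.60 grasp [ 0.5049 -0.2945  0.124 ] jaw deg 62.3 open 1.002 F [ 0.5913 -0.4709 -0.3913]
D [0.0035 0.     0.0014] W(share45) [-0.0002 -0.649  -0.0015] rows>=3.4
q [ 0.6544  0.8398 -0.3584  1.7911  0.4813  0.5994  1.0891]
```

Call:
{"api": "arm_command", "payload": {"deltas": [{"dx": 0.0035, "dy": 0, "dz": 0.0015, "wx": 0, "wy": -0.649, "wz": -0.001}, {"dx": 0.0035, "dy": 0, "dz": 0.0015, "wx": 0, "wy": -0.649, "wz": -0.001}, {"dx": 0.0035, "dy": 0, "dz": 0.0015, "wx": 0, "wy": -0.649, "wz": -0.001}, {"dx": 0.0035, "dy": 0, "dz": 0.0015, "wx": 0, "wy": -0.649, "wz": -0.001}, {"dx": 0.0035, "dy": 0, "dz": 0.0015, "wx": 0, "wy": -0.649, "wz": -0.001}]}}

```text
clock: 14.1
tool_pos: [0.5087, -0.2951, 0.2709]
eef_rot: [-0.707, -0.007, 0.007, 0.707]
contact_force: [1.0, 0.9, 0.5]
opening: 0.997
```

```bash
python3 -c "
from mv import *
go([.5088,-.295,.124],near(np.radians(91.5)))"
```

```text
clock 14.10 grasp [ 0.5087 -0.295   0.1239] jaw deg 91.1 open 0.997 F [1.0071 0.9401 0.5435]
D [ 0.0001 -0.0001  0.0001] W(share45) [-0.001  -0.0081 -0.0006] rows>=0.0
q [ 0.7278  0.8651 -0.4964  1.7766  0.6278  0.6641  1.4611]
```

Call:
{"api": "arm_command", "payload": {"deltas": [{"dx": 0, "dy": 0, "dz": 0, "wx": 0, "wy": 0, "wz": 0}, {"dx": 0, "dy": 0, "dz": 0, "wx": 0, "wy": 0, "wz": 0}, {"dx": 0, "dy": 0, "dz": 0, "wx": 0, "wy": 0, "wz": 0}, {"dx": 0, "dy": 0, "dz": 0, "wx": 0, "wy": 0, "wz": 0}, {"dx": 0, "dy": 0, "dz": 0, "wx": 0, "wy": 0, "wz": 0}], "claw": -1, "grip_force": 20}}

```text
clock: 14.6
tool_pos: [0.5089, -0.2947, 0.2712]
eef_rot: [-0.707, -0.007, 0.007, 0.707]
contact_force: [-0.5, 0.2, -1.3]
opening: 0.57
```

Call:
{"api": "arm_command", "payload": {"deltas": [{"dx": 0, "dy": 0, "dz": 0, "wx": 0, "wy": 0, "wz": 0}, {"dx": 0, "dy": 0, "dz": 0, "wx": 0, "wy": 0, "wz": 0}, {"dx": 0, "dy": -0.02, "dz": 0, "wx": 0, "wy": 0, "wz": 0}, {"dx": 0, "dy": -0.06, "dz": 0, "wx": 0, "wy": 0, "wz": 0}, {"dx": 0, "dy": -0.1, "dz": 0, "wx": 0, "wy": 0, "wz": 0}]}}

```text
clock: 15.1
tool_pos: [0.5084, -0.2949, 0.3714]
eef_rot: [-0.707, -0.006, 0.008, 0.708]
contact_force: [0.6, -0.3, -1.3]
opening: 0.519
```

```bash
python3 -c "
from mv import *
go([.561,.3155,.22],near(.1886+np.pi/2))"
```

```text
clock 15.10 grasp [ 0.5079 -0.2947  0.2244] jaw deg 91.2 open 0.519 F [ 0.6133 -0.2724 -1.3323]
D [0.065  0.0051 0.6092] W(share45) [-0.0021 -0.2143 -0.0035] rows>=12.3
q [ 0.7826  0.7341 -0.5925  1.7029  0.5119  0.8678  1.5605]
```

Call:
{"api": "arm_command", "payload": {"deltas": [{"dx": 0.065, "dy": 0.005, "dz": 0.609, "wx": 0, "wy": -0.214, "wz": -0.003}, {"dx": 0.065, "dy": 0.005, "dz": 0.609, "wx": 0, "wy": -0.214, "wz": -0.003}, {"dx": 0.065, "dy": 0.005, "dz": 0.609, "wx": 0, "wy": -0.214, "wz": -0.003}, {"dx": 0.065, "dy": 0.005, "dz": 0.609, "wx": 0, "wy": -0.214, "wz": -0.003}, {"dx": 0.065, "dy": 0.005, "dz": 0.609, "wx": 0, "wy": -0.214, "wz": -0.003}]}}

```text
clock: 15.6
tool_pos: [0.5301, -0.0443, 0.3691]
eef_rot: [0.704, 0.067, -0.066, -0.704]
contact_force: [0.9, -0.3, -2.8]
opening: 0.521
```

```bash
python3 -c "
from mv import *
go([.561,.3155,.22],near(.1886+np.pi/2))"
```

```text
clock 15.60 grasp [ 0.5304 -0.0443  0.2221] jaw deg 100.7 open 0.521 F [ 0.8738 -0.2791 -2.7726]
D [0.0974 0.0022 0.3477] W(share45) [ 0.0002 -0.0013  0.0021] rows>=7.2
q [ 0.3609  0.6724 -0.6036  1.8725  0.5375  0.7624  1.2184]
```

Call:
{"api": "arm_command", "payload": {"deltas": [{"dx": 0.097, "dy": 0.002, "dz": 0.348, "wx": 0, "wy": 0, "wz": 0.002}, {"dx": 0.097, "dy": 0.002, "dz": 0.348, "wx": 0, "wy": 0, "wz": 0.002}, {"dx": 0.097, "dy": 0.002, "dz": 0.348, "wx": 0, "wy": 0, "wz": 0.002}, {"dx": 0.097, "dy": 0.002, "dz": 0.348, "wx": 0, "wy": 0, "wz": 0.002}, {"dx": 0.097, "dy": 0.002, "dz": 0.348, "wx": 0, "wy": 0, "wz": 0.002}]}}

```text
clock: 16.1
tool_pos: [0.5511, 0.205, 0.3677]
eef_rot: [0.704, 0.066, -0.066, -0.704]
contact_force: [1.2, -0.6, -0.4]
opening: 0.52
```

```bash
python3 -c "
from mv import *
go([.561,.3155,.10],near(.1886+np.pi/2))"
```

```text
clock 16.10 grasp [0.5511 0.2049 0.2207] jaw deg 100.8 open 0.520 F [ 1.1961 -0.5609 -0.4279]
D [0.0304 0.1207 0.1067] W(share45) [ 0.0008 -0.0006 -0.    ] rows>=3.3
q [-0.1124  0.7339 -0.568   1.7077  0.5012  0.8495  0.8568]
```

Call:
{"api": "arm_command", "payload": {"deltas": [{"dx": 0.03, "dy": 0.03, "dz": 0.107, "wx": 0, "wy": 0, "wz": 0}, {"dx": 0.03, "dy": 0.05, "dz": 0.107, "wx": 0, "wy": 0, "wz": 0}, {"dx": 0.03, "dy": 0.09, "dz": 0.107, "wx": 0, "wy": 0, "wz": 0}, {"dx": 0.03, "dy": 0.12, "dz": 0.107, "wx": 0, "wy": 0, "wz": 0}, {"dx": 0.03, "dy": 0.12, "dz": 0.107, "wx": 0, "wy": 0, "wz": 0}]}}

```text
clock: 16.6
tool_pos: [0.5586, 0.3133, 0.2427]
eef_rot: [0.706, 0.064, -0.07, -0.702]
contact_force: [0.1, -0.9, -1.6]
opening: 0.522
```

```bash
python3 -c "
from mv import *
go([.561,.3155,.060],near(.1886+np.pi/2))"
```

```text
clock 16.60 grasp [0.5574 0.3123 0.0957] jaw deg 100.9 open 0.522 F [ 0.1387 -0.8743 -1.6005]
D [0.0032 0.0357 0.0019] W(share45) [ 0.006   0.0023 -0.0117] rows>=0.7
q [-0.3349  0.955  -0.4695  1.6155  0.5895  0.7276  0.6738]
```

Call:
{"api": "arm_command", "payload": {"deltas": [{"dx": 0, "dy": 0.015, "dz": 0, "wx": 0, "wy": 0, "wz": 0}, {"dx": 0, "dy": 0.03, "dz": 0, "wx": 0, "wy": 0, "wz": 0}, {"dx": 0, "dy": 0.039, "dz": 0, "wx": 0, "wy": 0, "wz": 0}, {"dx": 0, "dy": 0.039, "dz": 0, "wx": 0, "wy": 0, "wz": 0}, {"dx": 0, "dy": 0.039, "dz": 0, "wx": 0, "wy": 0, "wz": 0}]}}

```text
clock: 17.1
tool_pos: [0.5611, 0.314, 0.2095]
eef_rot: [-0.704, -0.067, 0.066, 0.704]
contact_force: [1.0, -0.6, -1.7]
opening: 0.519
```

```bash
python3 -c "
from mv import *
go([.561,.3155,.060],near(.1886+np.pi/2))
s,p,R=pose(); g=p+.147*R[:,1]
snap('side','s7');snap('top','t7')
import ov2
from ov2 import *
ov2.P=P=np.load('P2.npy')
ov('side','s7',(180,130,260,200),8.5,'s7c',[])
ov('top','t7',(150,150,220,245),6,'t7c',[])
a=P[5]
ov('side','s7',(180,130,260,200),8.5,'s7o',tray()+[rect(g[0],g[1],a,.046,.046,g[2]-.036),rect(g[0],g[1],a,.046,.046,g[2]+.009)])"
```

```text
clock 17.10 grasp [0.5612 0.3141 0.0625] jaw deg 100.8 open 0.519 F [ 1.0101 -0.6266 -1.7136]
D [0.0002 0.0025 0.0015] W(share45) [-0.0007 -0.001   0.0014] rows>=0.1
q [-0.3486  1.001  -0.4403  1.6208  0.6228  0.6626  0.6464]
```

View pics/s7c.png

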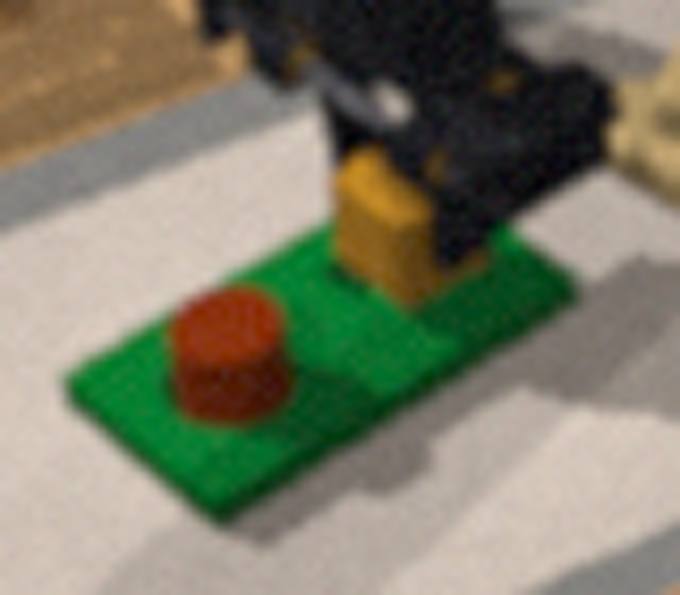

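View pics/s7o.png

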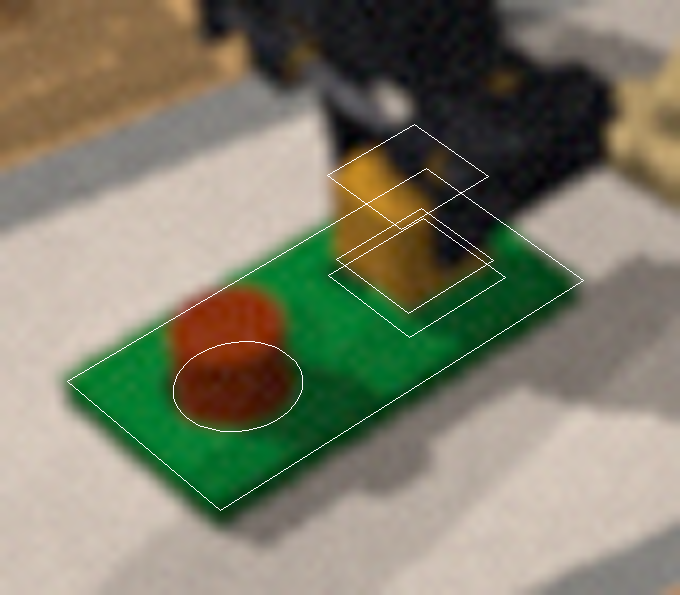

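View pics/t7c.png

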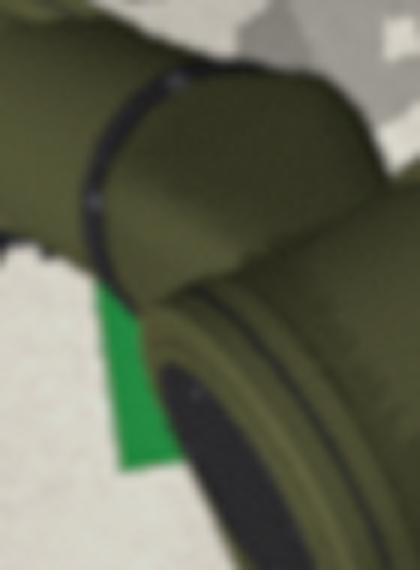

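Call:
{"api": "arm_command", "payload": {"deltas": [{"dx": 0, "dy": 0.004, "dz": 0.001, "wx": 0, "wy": 0, "wz": 0}, {"dx": 0, "dy": 0.008, "dz": 0.001, "wx": 0, "wy": 0, "wz": 0}, {"dx": 0, "dy": 0.012, "dz": 0.001, "wx": 0, "wy": 0, "wz": 0}, {"dx": 0, "dy": 0.013, "dz": 0.001, "wx": 0, "wy": 0, "wz": 0}, {"dx": 0, "dy": 0.013, "dz": 0.001, "wx": 0, "wy": 0, "wz": 0}]}}

```text
clock: 17.7
tool_pos: [0.5605, 0.315, 0.1956]
eef_rot: [0.704, 0.066, -0.067, -0.704]
contact_force: [-0.0, -0.5, -1.4]
opening: 0.521
```

```bash
python3 -c "
from mv import *
go([.561,.3145,.042],near(.1886+np.pi/2))"
```

```text
clock 17.70 grasp [0.5604 0.315  0.0486] jaw deg 100.8 open 0.521 F [-0.0387 -0.5441 -1.3957]
D [ 0.0004  0.0066 -0.0006] W(share45) [ 0.0002 -0.0004 -0.0003] rows>=0.1
q [-0.3564  1.0209 -0.4288  1.6216  0.6334  0.6422  0.6365]
```

Call:
{"api": "arm_command", "payload": {"deltas": [{"dx": 0, "dy": 0.003, "dz": 0, "wx": 0, "wy": 0, "wz": 0}, {"dx": 0, "dy": 0.005, "dz": 0, "wx": 0, "wy": 0, "wz": 0}, {"dx": 0, "dy": 0.0065, "dz": 0, "wx": 0, "wy": 0, "wz": 0}, {"dx": 0, "dy": 0.007, "dz": 0, "wx": 0, "wy": 0, "wz": 0}, {"dx": 0, "dy": 0.007, "dz": 0, "wx": 0, "wy": 0, "wz": 0}]}}

```text
clock: 18.2
tool_pos: [0.5606, 0.3151, 0.1892]
eef_rot: [-0.704, -0.067, 0.066, 0.704]
contact_force: [-0.7, -0.9, 1.2]
opening: 0.516
```

```bash
python3 -c "
from mv import *
go([.561,.3145,.042],near(.1886+np.pi/2))"
```

```text
clock 18.20 grasp [0.5606 0.3151 0.0422] jaw deg 100.8 open 0.516 F [-0.7038 -0.9171  1.2344]
D [ 0.0003  0.0002 -0.0006] W(share45) [-0.0001 -0.0004  0.0006] rows>=0.0
q [-0.3593  1.0299 -0.4231  1.6219  0.6391  0.6315  0.6319]
```

Home at floor height with floor contact. Release and lift away.

Call:
{"api": "arm_command", "payload": {"deltas": [{"dx": 0, "dy": 0, "dz": 0, "wx": 0, "wy": 0, "wz": 0}, {"dx": 0, "dy": 0, "dz": 0, "wx": 0, "wy": 0, "wz": 0}, {"dx": 0, "dy": 0, "dz": 0, "wx": 0, "wy": 0, "wz": 0}, {"dx": 0, "dy": 0, "dz": 0, "wx": 0, "wy": 0, "wz": 0}, {"dx": 0, "dy": -0.03, "dz": 0, "wx": 0, "wy": 0, "wz": 0}], "claw": 1}}

```text
clock: 18.7
tool_pos: [0.5592, 0.3139, 0.2159]
eef_rot: [0.705, 0.065, -0.069, -0.703]
contact_force: [1.3, -0.3, -0.2]
opening: 0.953
```

Call:
{"api": "arm_command", "payload": {"deltas": [{"dx": 0, "dy": -0.05, "dz": 0, "wx": 0, "wy": 0, "wz": 0}, {"dx": 0, "dy": -0.1, "dz": 0, "wx": 0, "wy": 0, "wz": 0}, {"dx": 0, "dy": -0.14, "dz": -0.03, "wx": 0, "wy": 0, "wz": 0}, {"dx": 0, "dy": -0.15, "dz": -0.08, "wx": 0, "wy": 0.15, "wz": 0}, {"dx": 0, "dy": -0.15, "dz": -0.13, "wx": 0, "wy": 0.3, "wz": 0}]}}

```text
clock: 19.2
tool_pos: [0.5851, 0.1882, 0.3719]
eef_rot: [-0.706, 0.016, -0.02, 0.708]
contact_force: [1.2, -0.3, -0.4]
opening: 0.996
```

```bash
python3 -c "
from mv import *
go([.5174,-.155,.22],near(np.radians(-7)))"
```

```text
clock 19.20 grasp [0.5859 0.1887 0.2249] jaw deg 87.1 open 0.996 F [ 1.2132 -0.3132 -0.4373]
D [-0.0506  0.0034 -0.3462] W(share45) [ 0.0015 -1.908   0.0087] rows>=10.0
q [-0.1036  0.7498 -0.5125  1.6256  0.4484  0.8791  0.7312]
```

```bash
cat > kin.py <<'E'
import numpy as np, itertools
from scipy.optimize import least_squares
from scipy.spatial.transform import Rotation as Rn
D=[ # grasp xyz, jaw deg, q
([.2414,.5759,.2570],67.3,[-1.1402,.6899,-.1946,1.5662,.1573,.9025,-.2151]),
([.5294,.0043,.1245],10.8,[-.0861,.7741,-.0149,1.9698,.0268,.3976,.0667]),
([.5293,.0044,.1244],100.4,[.1472,.7984,-.4045,1.9574,.6161,.5094,1.0559]),
([.4684,.2967,.0424],100.8,[-.4864,.9466,-.2741,1.9072,.6427,.3744,.5016]),
([.5087,-.2950,.1239],91.1,[.7278,.8651,-.4964,1.7766,.6278,.6641,1.4611]),
([.5606,.3151,.0422],100.8,[-.3593,1.0299,-.4231,1.6219,.6391,.6315,.6319]),
([.5279,.0041,.1998],10.6,[-.0846,.6462,-.0170,1.9217,.0185,.5752,.0720]),
([.5049,-.2945,.1240],62.3,[.6544,.8398,-.3584,1.7911,.4813,.5994,1.0891]),
([.5612,.3141,.0625],100.8,[-.3486,1.001,-.4403,1.6208,.6228,.6626,.6464]),
([.5090,-.2860,.1241],19.6,[.5286,.8224,-.1614,1.7989,.2219,.5390,.5683]),
]
def fk(q,p,S):
    d1,d3,d5,d7,o3,o7=p[:6]
    Z=lambda a:Rn.from_euler('z',a).as_matrix(); Y=lambda a:Rn.from_euler('y',a).as_matrix()
    R=Z(S[0]*q[0]); x=np.array([0,0,d1]); R=R@Y(S[1]*q[1])@Z(S[2]*q[2]); x=x+R@[o3,0,d3]
    R=R@Y(S[3]*q[3])@Z(S[4]*q[4]); x=x+R@[-o3,0,d5]; R=R@Y(S[5]*q[5])@Z(S[6]*q[6]+o7); x=x+R@[0,0,d7]
    # last frame: local z = approach(tool y), local x -> tool z(jaw)
    T=np.c_[np.cross(R[:,2],R[:,0]),R[:,2],R[:,0]]
    return x,T   # TCP pos, tool R
def res(p,S):
    o=[]
    for g,j,q in D:
        x,T=fk(q,p,S); gx=x+.147*T[:,1]; o+=list((gx-g)/.002); jd=np.array([np.cos(np.radians(j)),np.sin(np.radians(j)),0])
        o+=list((T[:,2]-jd)/.01)+list((T[:,1]-[0,0,-1])/.01)
    return np.array(o)
if __name__=="__main__":
    best=None
    for S in itertools.product([-1,1],repeat=4):
        S7=[-1,1,S[0],1,S[1],1,S[2]]
        for o7 in(0,1.57,3.14,-1.57):
            s=least_squares(res,[.34,.4,.4,.12,0,o7],args=(S7,))
            if best is None or s.cost<best[0]: best=(s.cost,S7,s.x)
    print(best); np.save('kin.npy',np.r_[best[2],best[1]])
E
python3 kin.py
```

```text
(np.float64(721.3587880331103), [-1, 1, -1, 1, -1, 1, -1], array([-6.93287244,  0.63496489,  0.31346383, -7.03644321, -0.02872272,
       -3.14167845]))
```

```bash
cat > kin2.py <<'E'
from kin import *
S=[-1,1,-1,1,-1,1,-1]
def fk(q,p,S=S):
    d1,d3,d5,d7,o3,o7,o4,o1,o6=p[:9]; off=np.zeros(7); off[1:6]=p[9:14]; off[0]=p[14]
    q=np.array(q)+off
    Z=lambda a:Rn.from_euler('z',a).as_matrix(); Y=lambda a:Rn.from_euler('y',a).as_matrix()
    R=Z(S[0]*q[0]); x=np.array([0,0,d1])+R@[o1,0,0]; R=R@Y(S[1]*q[1])@Z(S[2]*q[2]); x=x+R@[o3,0,d3]
    R=R@Y(S[3]*q[3])@Z(S[4]*q[4]); x=x+R@[o4,0,d5]; R=R@Y(S[5]*q[5])@Z(S[6]*q[6]+o7); x=x+R@[0,0,d7]
    return x,np.c_[np.cross(R[:,2],R[:,0]),R[:,2],R[:,0]]
def fk(q,p,S=S):
    d1,d3,d5,d7,o3,o7,o4,o1,o6=p[:9]; q=np.array(q)
    Z=lambda a:Rn.from_euler('z',a).as_matrix(); Y=lambda a:Rn.from_euler('y',a).as_matrix()
    R=Z(S[0]*q[0]); x=np.array([0,0,d1])+R@[o1,0,0]; R=R@Y(S[1]*q[1])@Z(S[2]*q[2]); x=x+R@[o3,0,d3]
    R=R@Y(S[3]*q[3])@Z(S[4]*q[4]); x=x+R@[o4,0,d5]; R=R@Y(S[5]*q[5]); x=x+R@[o6,0,0]; R=R@Z(S[6]*q[6]+o7); x=x+R@[0,0,d7]
    return x,np.c_[np.cross(R[:,2],R[:,0]),R[:,2],R[:,0]]
def res2(p):
    o=[]
    for g,j,q in D:
        x,T=fk(q,p); gx=x+.147*T[:,1]; o+=list((gx-g)/.002); jd=np.array([np.cos(np.radians(j)),np.sin(np.radians(j)),0])
        o+=list((T[:,2]-jd)/.01)+list((T[:,1]-[0,0,-1])/.01)
    return np.r_[o,(p[3]-.1)/.05,(np.array(p)[[4,6,7,8]])/.1]
if __name__=="__main__":
    s=least_squares(res2,[.34,.4,.4,.1,0,-3.1416,0,0,0]); print(s.cost,s.x)
    np.save('kin2.npy',s.x)
    r=s.fun[:-5].reshape(-1,9); print((r[:,:3]*2).round(1)); print((r[:,3:]*.01).round(3))
E
python3 kin2.py
```

```text
752.7421722687617 [ 1.95280960e-01  5.52788077e-01  3.39314501e-01  2.97343882e-03
  9.36193932e-03 -3.14167845e+00  3.82781639e-03  6.46221768e-02
  6.45908234e-02]
[[-30.5   5.3  -4.7]
 [-10.4  42.9  -4.8]
 [  7.6  -6.5   2.4]
 [  6.3   1.6   1.5]
 [  0.8  -9.5   4. ]
 [  3.4  -0.7   4.3]
 [ -9.   43.5  -5.7]
 [  2.8   3.6   1.4]
 [  2.8  -0.9   4.2]
 [  6.7  25.5  -2.6]]
[[ 0.    -0.    -0.002 -0.001 -0.002  0.   ]
 [ 0.    -0.     0.     0.     0.     0.   ]
 [-0.    -0.     0.     0.     0.     0.   ]
 [-0.    -0.     0.001  0.001  0.001  0.   ]
 [-0.001 -0.     0.001 -0.     0.001  0.   ]
 [ 0.     0.     0.     0.001  0.     0.   ]
 [-0.     0.001 -0.001 -0.001  0.     0.   ]
 [ 0.    -0.    -0.    -0.001  0.     0.   ]
 [ 0.001  0.     0.001  0.001  0.001  0.   ]
 [ 0.    -0.001  0.002  0.001  0.005  0.   ]]
```

```bash
cat > kin3.py <<'E'
from kin import D
import numpy as np
from scipy.optimize import least_squares
from scipy.spatial.transform import Rotation as Rn
S=[-1,1,-1,1,-1,1,-1]; AX='zyzyzyz'
def rots(q):
    R=np.eye(3); L=[]
    for i in range(7):
        a=S[i]*q[i]+(np.pi if i==6 else 0); R=R@Rn.from_euler(AX[i],a).as_matrix(); L.append(R)
    return L
def feat(q):
    L=rots(q); # offsets: o0 z; after R2(shoulder pair), R4, R6, R7 ; lateral after R1
    return np.hstack([np.eye(3)[:,2:3],L[0],L[2],L[4],L[5]])  # 1+3+3+3+3
def tool(q): R=rots(q)[6]; return np.c_[np.cross(R[:,2],R[:,0]),R[:,2],R[:,0]]
def fit():
    A=[];b=[]
    for g,j,q in D:
        T=tool(q); A.append(feat(q)); b.append(np.array(g)-.147*T[:,1])
    A=np.vstack(A);b=np.concatenate(b)
    prior=np.array([.34,0,0,0,0,0,.4,0,0,.4,0,0,.1]); lam=2e-3
    w=np.linalg.solve(A.T@A+lam**2*np.eye(13)*100,A.T@b+lam**2*100*prior)
    return w,(A@w-b).reshape(-1,3)*1e3
w,e=fit()
def fk(q): return feat(q)@w,tool(q)
if __name__=="__main__":
    np.set_printoptions(precision=3,suppress=True); print(w);print(e)
E
python3 kin3.py
```

```text
[ 0.324  0.001 -0.018 -0.016 -0.    -0.027  0.562 -0.    -0.     0.345
  0.    -0.     0.12 ]
[[-0.061  0.071  0.019]
 [-0.087 -0.019  0.015]
 [ 0.117 -0.004 -0.101]
 [-0.099  0.004  0.028]
 [ 0.016 -0.006 -0.074]
 [-0.039 -0.068  0.119]
 [ 0.014  0.069 -0.062]
 [ 0.114 -0.036  0.013]
 [-0.109 -0.062  0.077]
 [-0.04  -0.177 -0.026]]
```

```bash
python3 -c "
from mv import *
snap('top','t8');snap('side','s8')
crop('t8',(255,140,395,245),5.6,'t8c');crop('s8',(235,190,355,300),5.4,'s8c');crop('s8',(170,120,260,200),8,'s8t');crop('t8',(150,150,220,245),6,'t8t')"
```

```text
(no output)
```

View pics/t8c.png

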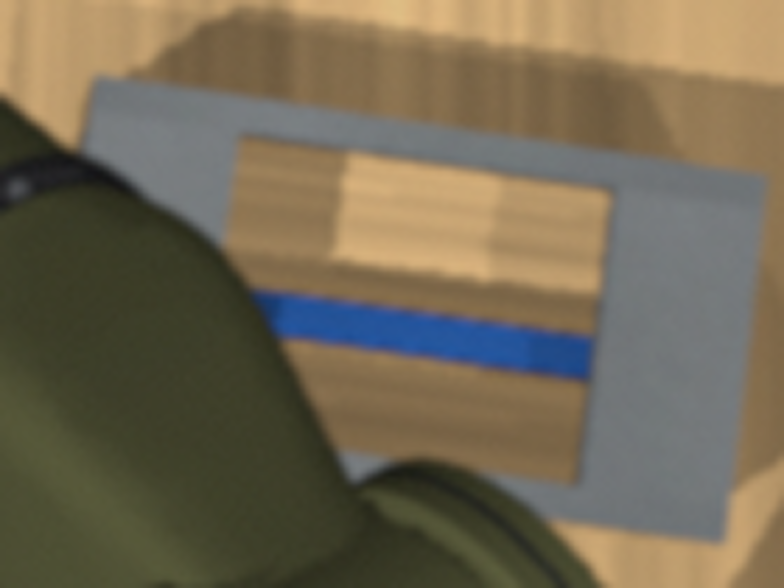

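View pics/s8c.png

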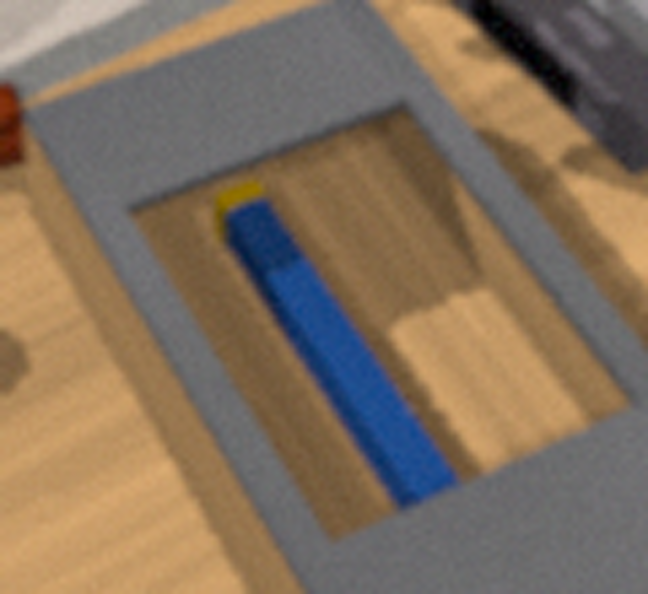

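View pics/s8t.png

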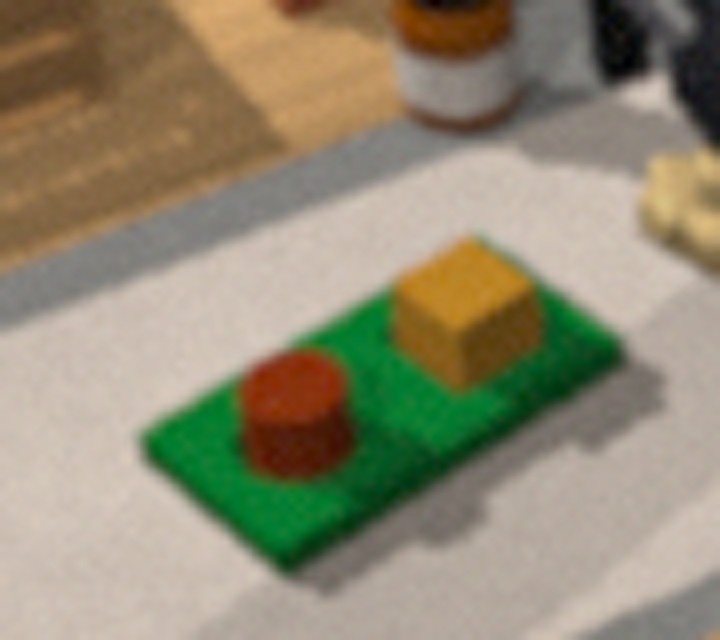

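View pics/t8t.png

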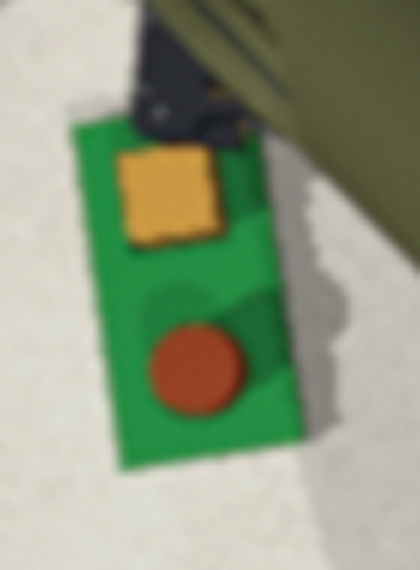

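```bash
cat > bk.py <<'E'
from ov2 import *
def bk(n,uv,z,P):
    f,cx,cy,R,t=cam(n); k,d=(P[11],P[13:16]) if n=="top" else (P[12],P[16:19]); t=t+d
    uv=np.atleast_2d(uv).astype(float); xd=(uv-[cx,cy])/f; x=xd.copy()
    for _ in range(20): x=xd/(1+k*(x**2).sum(1,keepdims=True))
    D=np.c_[x,np.ones(len(x))]@R; o=-R.T@t; s=(z-o[2])/D[:,2]; return o+s[:,None]*D
E
python3 -c "
from bk import *
for f in('P','P2'):
  P=np.load(f+'.npy')
  s=bk('side',pix([(219,194),(261,182),(404,508),(457,484)],(235,190),5.4),.044,P)
  t=bk('top',pix([(302,240),(617,283),(612,318),(300,272)],(230,140),4.7),.044,P)
  print(f);print('side',s[:,:2]);print('top',t[:,:2])
  c=P[:3]; R=Rn.from_euler('z',-c[2]).as_matrix()[:2,:2]
  print('chest frame side',(s[:,:2]-c[:2])@R.T); print('top',(t[:,:2]-c[:2])@R.T)
"
```

```text
P
side [[ 0.5264 -0.0248]
 [ 0.5501 -0.0304]
 [ 0.492  -0.2311]
 [ 0.5214 -0.2348]]
top [[ 0.5433 -0.054 ]
 [ 0.5195 -0.2701]
 [ 0.4956 -0.2667]
 [ 0.5215 -0.053 ]]
chest frame side [[-0.019   0.1262]
 [ 0.0053  0.1235]
 [-0.0283 -0.0828]
 [ 0.0013 -0.0829]]
top [[ 0.0013  0.0992]
 [ 0.0037 -0.1182]
 [-0.0205 -0.1176]
 [-0.0204  0.0976]]
P2
side [[ 0.5248 -0.0278]
 [ 0.5485 -0.0334]
 [ 0.4904 -0.234 ]
 [ 0.5198 -0.2376]]
top [[ 0.5417 -0.0569]
 [ 0.518  -0.273 ]
 [ 0.4941 -0.2695]
 [ 0.52   -0.0558]]
chest frame side [[-0.019   0.1261]
 [ 0.0052  0.1234]
 [-0.0283 -0.0827]
 [ 0.0012 -0.0828]]
top [[ 0.0013  0.0993]
 [ 0.0037 -0.1181]
 [-0.0204 -0.1176]
 [-0.0204  0.0977]]
```

```bash
cat > plan.py <<'E'
from kin3 import fk
import numpy as np
from scipy.optimize import least_squares
from scipy.spatial.transform import Rotation as Rn
lo=np.array([-3.01,-.46,-1.47,.13,-1,.04,-2.66]);hi=np.array([3.01,2.08,1.51,2.56,4.14,2.09,2.66])
CH=np.array([.529,-.1535]); CY=-.1204
ux=np.array([np.cos(CY),np.sin(CY),0]); uy=np.array([-np.sin(CY),np.cos(CY),0]); uz=np.array([0,0,1.])
def W(xc,u,z): return np.r_[CH,0]+xc*ux+u*uy+z*uz
def Q(theta,flip=False):
    # tool y down, z jaw = +-chest x ; tilt theta about chest x
    z=-ux if flip else ux; y=-uz; R=np.c_[np.cross(y,z),y,z]
    return Rn.from_rotvec(theta*ux).as_matrix()@R
def ik(g,R,q0,bounded=False):
    t=g-.147*R[:,1]
    def f(q):
        x,T=fk(q); return np.r_[(x-t)/.001,Rn.from_matrix(R.T@T).as_rotvec()/.003,(q-q0)*.05]
    s=least_squares(f,q0,bounds=(lo,hi) if bounded else (-np.inf,np.inf)); return s.x,np.linalg.norm(s.fun[:6])
E
python3 - <<'E'
from plan import *
np.set_printoptions(precision=2,suppress=True)
q0=np.array([.4,.75,-.1,1.9,.1,.5,.2])
for flip in(False,True):
  for sg in(1,-1):
    q,e=ik(W(-.0085,-.005,.2),Q(0,flip),q0 if not flip else np.array([.5,.8,-.5,1.8,.6,.6,2.3]),True)
    print(flip,sg,'hover',q,e)
    for th,u,z in((0,-.005,.047),(0,-.037*sg,.051),(10,-.045*sg,.07),(20,-.051*sg,.092),(20,.03*sg,.12),(20,.03*sg,.25),(0,.0,.3)):
        q,e=ik(W(-.0085,u,z),Q(np.radians(th*sg),flip),q,True); print(th,u,z,q,'err %.2f'%e, 'margin %.2f'%min((q-lo).min(),(hi-q).min()))
E
```

```text
False 1 hover [ 0.24  0.66 -0.05  1.88  0.06  0.61  0.03] 2.978864309945554e-06
0 -0.005 0.047 [ 0.22  0.92 -0.02  1.95  0.07  0.27  0.02] err 0.00 margin 0.23
0 -0.037 0.051 [ 0.29  0.92 -0.03  1.93  0.09  0.3   0.06] err 0.00 margin 0.26
10 -0.045 0.07 [ 0.5   0.91 -0.24  1.87  0.04  0.41  0.19] err 0.00 margin 0.37
20 -0.051 0.092 [ 0.68  0.92 -0.41  1.81 -0.02  0.55  0.31] err 0.00 margin 0.51
20 0.03 0.12 [ 0.55  0.86 -0.42  1.89 -0.07  0.5   0.21] err 0.00 margin 0.46
20 0.03 0.25 [ 0.58  0.65 -0.45  1.8  -0.12  0.78  0.18] err 0.00 margin 0.74
0 0.0 0.3 [ 0.35  0.53 -0.24  1.76  0.16  0.87 -0.08] err 0.00 margin 0.80
False -1 hover [ 0.24  0.66 -0.05  1.88  0.06  0.61  0.03] 2.978864309945554e-06
0 -0.005 0.047 [ 0.22  0.92 -0.02  1.95  0.07  0.27  0.02] err 0.00 margin 0.23
0 0.037 0.051 [ 0.14  0.91 -0.01  1.96  0.04  0.26 -0.03] err 0.00 margin 0.22
10 0.045 0.07 [-0.09  0.9   0.2   1.98  0.06  0.29 -0.14] err 0.00 margin 0.25
20 0.051 0.092 [-0.29  0.92  0.4   1.97  0.09  0.35 -0.24] err 0.00 margin 0.31
20 -0.03 0.12 [-0.14  0.86  0.4   1.97  0.15  0.35 -0.14] err 0.00 ma
[... 725 characters left out ...]
 0.3 [ 0.82  0.74 -1.14  1.74  0.73  1.16  2.49] err 0.00 margin 0.17
True -1 hover [ 0.59  0.73 -0.64  1.86  0.61  0.76  2.63] 5.367443028253024e-06
0 -0.005 0.047 [ 0.44  0.95 -0.39  1.94  0.84  0.43  2.43] err 0.00 margin 0.23
0 0.037 0.051 [ 0.36  0.93 -0.38  1.95  0.83  0.42  2.36] err 0.00 margin 0.30
10 0.045 0.07 [ 0.18  0.89 -0.25  1.96  0.89  0.48  2.21] err 0.00 margin 0.44
20 0.051 0.092 [ 0.03  0.87 -0.17  1.96  0.92  0.6   2.1 ] err 0.00 margin 0.56
20 -0.03 0.12 [ 0.19  0.82 -0.17  1.95  0.92  0.61  2.26] err 0.00 margin 0.40
20 -0.03 0.25 [ 0.27  0.61 -0.3   1.86  0.71  0.86  2.53] err 0.00 margin 0.13
0 0.0 0.3 [ 0.7   0.64 -0.86  1.74  0.56  1.02  2.66] err 0.00 margin 0.00
```

```bash
python3 -c "
from mv import *
from plan import *
print(W(-.0085,-.005,.047))
go(W(-.0085,-.005,.2),Q(0))"
```

```text
[ 0.52   -0.1574  0.047 ]
clock 19.30 grasp [0.5874 0.1777 0.222 ] jaw deg 86.5 open 0.999 F [-0.2045  0.0532  0.3113]
D [-0.0464  0.0247 -0.3397] W(share45) [0.0055 2.0748 0.0114] rows>=10.9
q [-0.0969  0.7518 -0.5012  1.6281  0.4511  0.8811  0.7319]
```

Call:
{"api": "arm_command", "payload": {"deltas": [{"dx": -0.046, "dy": 0.01, "dz": -0.34, "wx": 0.005, "wy": 1, "wz": 0.01}, {"dx": -0.046, "dy": 0.01, "dz": -0.34, "wx": 0.005, "wy": 1, "wz": 0.01}, {"dx": -0.046, "dy": 0.01, "dz": -0.34, "wx": 0.005, "wy": 1, "wz": 0.01}, {"dx": -0.046, "dy": 0.01, "dz": -0.34, "wx": 0.005, "wy": 1, "wz": 0.01}, {"dx": -0.046, "dy": 0.01, "dz": -0.34, "wx": 0.005, "wy": 1, "wz": 0.01}]}}

```text
clock: 19.8
tool_pos: [0.5389, -0.0592, 0.3616]
eef_rot: [-0.649, 0.279, -0.274, 0.652]
contact_force: [1.2, 0.0, -0.4]
opening: 0.996
```

```bash
python3 -c "
from mv import *
from plan import *
go(W(-.0085,-.005,.2),Q(0))"
```

```text
clock 19.80 grasp [ 0.5382 -0.0582  0.2146] jaw deg 44.0 open 0.996 F [ 1.2184  0.0249 -0.3775]
D [ 0.0577  0.0141 -0.0819] W(share45) [ 0.0031  1.1313 -0.0102] rows>=5.9
q [ 0.2287  0.6539 -0.333   1.8553  0.3077  0.6875  0.4871]
```

Call:
{"api": "arm_command", "payload": {"deltas": [{"dx": 0.058, "dy": 0.014, "dz": -0.082, "wx": 0.003, "wy": 1, "wz": -0.008}, {"dx": 0.058, "dy": 0.014, "dz": -0.082, "wx": 0.003, "wy": 1, "wz": -0.008}, {"dx": 0.058, "dy": 0.014, "dz": -0.082, "wx": 0.003, "wy": 1, "wz": -0.008}, {"dx": 0.058, "dy": 0.014, "dz": -0.082, "wx": 0.003, "wy": 1, "wz": -0.008}, {"dx": 0.058, "dy": 0.014, "dz": -0.082, "wx": 0.003, "wy": 1, "wz": -0.008}]}}

```text
clock: 20.3
tool_pos: [0.5211, -0.1566, 0.3469]
eef_rot: [-0.504, 0.497, -0.495, 0.505]
contact_force: [-0.0, 0.1, -0.2]
opening: 1.001
```

```bash
python3 -c "
from mv import *
from plan import *
go(W(-.0085,-.005,.12),Q(0))"
```

```text
clock 20.30 grasp [ 0.521  -0.1563  0.1999] jaw deg 1.0 open 1.001 F [-0.033   0.1182 -0.1889]
D [ 0.001   0.0799 -0.0011] W(share45) [ 0.001   0.1744 -0.0029] rows>=1.6
q [ 0.2807  0.6636 -0.12    1.8714  0.1245  0.6149  0.1007]
```

Call:
{"api": "arm_command", "payload": {"deltas": [{"dx": 0.001, "dy": 0.03, "dz": -0.001, "wx": 0, "wy": 0.174, "wz": -0.003}, {"dx": 0.001, "dy": 0.06, "dz": -0.001, "wx": 0, "wy": 0.174, "wz": -0.003}, {"dx": 0.001, "dy": 0.08, "dz": -0.001, "wx": 0, "wy": 0.174, "wz": -0.003}, {"dx": 0.001, "dy": 0.08, "dz": -0.001, "wx": 0, "wy": 0.174, "wz": -0.003}, {"dx": 0.001, "dy": 0.08, "dz": -0.001, "wx": 0, "wy": 0.174, "wz": -0.003}]}}

```text
clock: 20.8
tool_pos: [0.5204, -0.1569, 0.2672]
eef_rot: [-0.471, 0.528, -0.527, 0.471]
contact_force: [0.7, -0.5, 0.4]
opening: 1.002
```

```bash
python3 -c "
from mv import *
from plan import *
snap('side','s9'); snap('top','t9')
go(W(-.0085,-.005,.047),Q(0))
crop('s9',(230,150,380,300),4,'s9c');crop('t9',(255,140,395,245),5.6,'t9c')"
```

```text
clock 20.90 grasp [ 0.521  -0.1572  0.1211] jaw deg -6.5 open 1.000 F [-0.3489  0.6092 -0.3208]
D [ 0.0004  0.0741 -0.0009] W(share45) [-0.0018  0.0093  0.0006] rows>=1.5
q [ 0.2451  0.7906 -0.0619  1.927   0.1075  0.4257 -0.0094]
```

View pics/s9c.png

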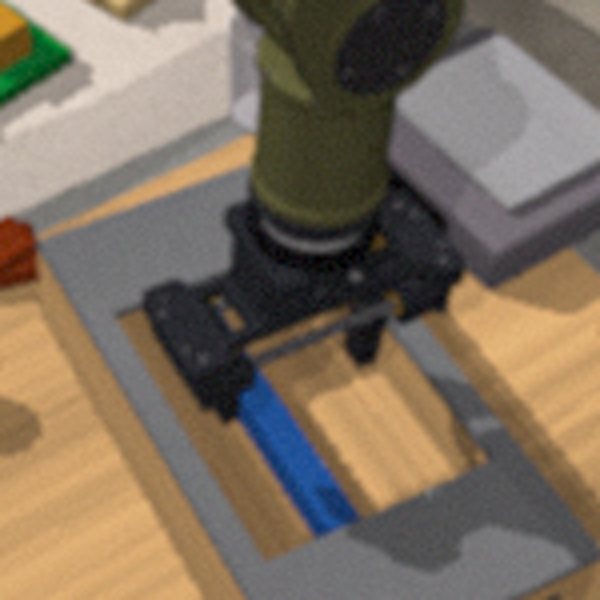

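View pics/t9c.png

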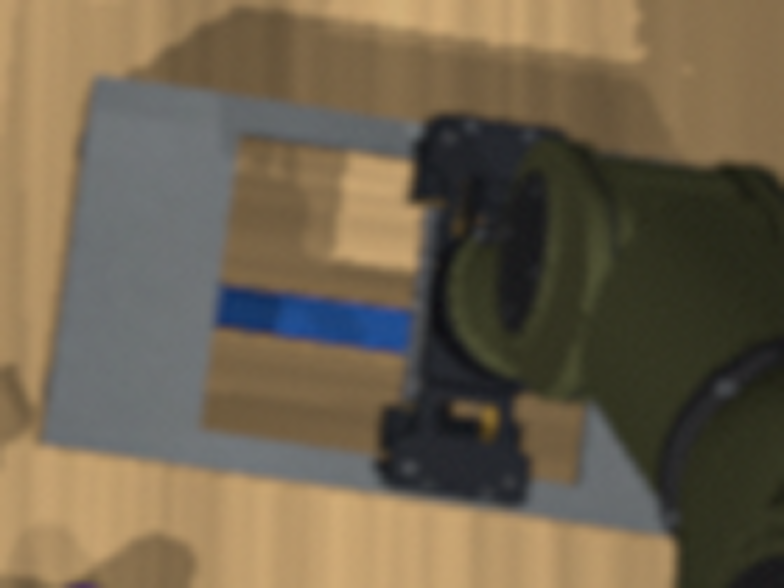

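Call:
{"api": "arm_command", "payload": {"deltas": [{"dx": 0, "dy": 0.03, "dz": -0.001, "wx": 0, "wy": 0.009, "wz": 0}, {"dx": 0, "dy": 0.055, "dz": -0.001, "wx": 0, "wy": 0.009, "wz": 0}, {"dx": 0, "dy": 0.07, "dz": -0.001, "wx": 0, "wy": 0.009, "wz": 0}, {"dx": 0, "dy": 0.073, "dz": -0.001, "wx": 0, "wy": 0.009, "wz": 0}, {"dx": 0, "dy": 0.073, "dz": -0.001, "wx": 0, "wy": 0.009, "wz": 0}]}}

```text
clock: 21.4
tool_pos: [0.5195, -0.157, 0.1944]
eef_rot: [0.469, -0.529, 0.529, -0.469]
contact_force: [0.4, 0.1, 0.4]
opening: 1.003
```

```bash
python3 -c "
from mv import *
from plan import *
go(W(-.0085,-.005,.047),Q(0))"
```

```text
clock 21.40 grasp [ 0.5195 -0.1571  0.0474] jaw deg -6.9 open 1.003 F [0.4369 0.131  0.3709]
D [0.0004 0.0004 0.0005] W(share45) [0.0001 0.0003 0.0006] rows>=0.0
q [ 0.2318  0.9219 -0.0394  1.9489  0.1183  0.2731 -0.0261]
```

Call:
{"api": "arm_command", "payload": {"deltas": [{"dx": 0, "dy": 0, "dz": 0, "wx": 0, "wy": 0, "wz": 0}, {"dx": 0, "dy": 0, "dz": 0, "wx": 0, "wy": 0, "wz": 0}, {"dx": 0, "dy": 0, "dz": 0, "wx": 0, "wy": 0, "wz": 0}, {"dx": 0, "dy": 0, "dz": 0, "wx": 0, "wy": 0, "wz": 0}, {"dx": 0, "dy": 0, "dz": 0, "wx": 0, "wy": 0, "wz": 0}], "claw": -1, "grip_force": 15}}

```text
clock: 21.9
tool_pos: [0.5193, -0.157, 0.1943]
eef_rot: [0.469, -0.529, 0.529, -0.469]
contact_force: [-0.3, 0.6, 0.7]
opening: 0.572
```

Call:
{"api": "arm_command", "payload": {"deltas": [{"dx": 0, "dy": 0, "dz": 0, "wx": 0, "wy": 0, "wz": 0}, {"dx": 0, "dy": 0, "dz": 0, "wx": 0, "wy": 0, "wz": 0}, {"dx": 0, "dy": 0, "dz": 0, "wx": 0, "wy": 0, "wz": 0}, {"dx": 0, "dy": 0, "dz": 0, "wx": 0, "wy": 0, "wz": 0}, {"dx": 0, "dy": 0, "dz": 0, "wx": 0, "wy": 0, "wz": 0}]}}

```text
clock: 22.4
tool_pos: [0.5194, -0.157, 0.194]
eef_rot: [0.469, -0.529, 0.529, -0.469]
contact_force: [0.9, -0.6, -1.0]
opening: 0.276
```

Call:
{"api": "arm_command", "payload": {"deltas": [{"dx": 0, "dy": 0, "dz": 0, "wx": 0, "wy": 0, "wz": 0}, {"dx": 0, "dy": 0, "dz": 0, "wx": 0, "wy": 0, "wz": 0}, {"dx": 0, "dy": 0, "dz": 0, "wx": 0, "wy": 0, "wz": 0}, {"dx": 0, "dy": 0, "dz": 0, "wx": 0, "wy": 0, "wz": 0}, {"dx": 0, "dy": -0.004, "dz": 0, "wx": 0, "wy": 0, "wz": 0}], "grip_force": 40}}

```text
clock: 22.9
tool_pos: [0.5187, -0.1568, 0.1976]
eef_rot: [-0.47, 0.53, -0.528, 0.468]
contact_force: [0.3, 0.2, -2.7]
opening: 0.268
```

```bash
python3 -c "
from mv import *
from plan import *
go(W(-.0085,-.037,.051),Q(0))"
```

```text
clock 22.90 grasp [ 0.5183 -0.1568  0.0506] jaw deg -6.9 open 0.268 F [ 0.2782  0.2315 -2.6917]
D [ 0.0325 -0.0004  0.0013] W(share45) [0.0034 0.0004 0.0003] rows>=0.7
q [ 0.2324  0.9158 -0.0405  1.9499  0.1178  0.2808 -0.0257]
```

Call:
{"api": "arm_command", "payload": {"deltas": [{"dx": 0.01, "dy": 0, "dz": 0, "wx": 0, "wy": 0, "wz": 0}, {"dx": 0.02, "dy": 0, "dz": 0, "wx": 0, "wy": 0, "wz": 0}, {"dx": 0.03, "dy": 0, "dz": 0, "wx": 0, "wy": 0, "wz": 0}, {"dx": 0.032, "dy": 0, "dz": 0, "wx": 0, "wy": 0, "wz": 0}, {"dx": 0.032, "dy": 0, "dz": 0, "wx": 0, "wy": 0, "wz": 0}]}}

```text
clock: 23.4
tool_pos: [0.515, -0.1897, 0.198]
eef_rot: [-0.469, 0.53, -0.529, 0.468]
contact_force: [-0.6, -0.1, -2.3]
opening: 0.268
```

```bash
python3 -c "
from mv import *
from plan import *
go(W(-.0085,-.039,.056),Q(np.radians(4)))
snap('top','t10');snap('side','s10'); crop('t10',(255,140,395,245),5.6,'t10c');crop('s10',(230,180,380,310),4.5,'s10c')
def G(th,Lu,Lz):
    t=np.radians(th); d=np.array([np.cos(t),np.sin(t)]); n=np.array([-d[1],d[0]]); return np.array([Lu,Lz])+.13*d+.038*n
for th,Lu in((0,-.167),(5,-.166),(10,-.164),(15,-.162),(20,-.158)): print(th,G(th,Lu,.012))
s,p,R=pose(); g=p+.147*R[:,1]; print('u',(g-np.r_[CH,0])@uy,(g-np.r_[CH,0])@ux,g[2])
"
```

```text
clock 23.40 grasp [ 0.5149 -0.1898  0.051 ] jaw deg -7.0 open 0.268 F [-0.5562 -0.0897 -2.2552]
D [ 0.0116 -0.0047  0.001 ] W(share45) [ 0.001  -0.002   0.0897] rows>=0.5
q [ 0.2981  0.9186 -0.0497  1.9295  0.1378  0.2975  0.0142]
0 [-0.037  0.05 ]
5 [-0.0398  0.0612]
10 [-0.0426  0.072 ]
15 [-0.0463  0.0824]
20 [-0.0488  0.0922]
u -0.03635757318600705 -0.009420496119080485 0.05098441076786983
```

View pics/t10c.png

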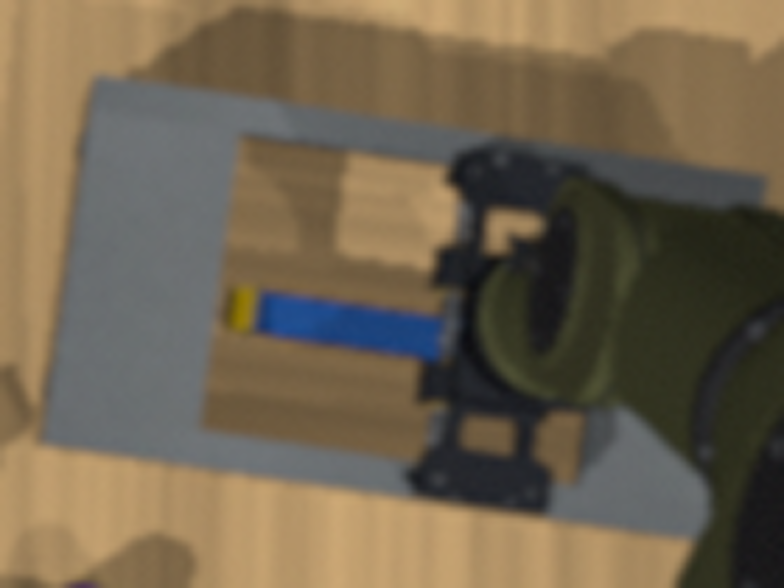

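View pics/s10c.png

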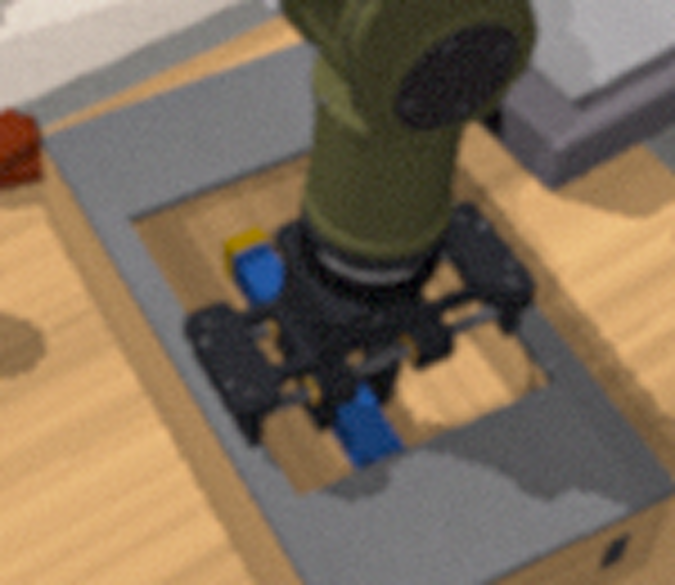

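```bash
python3 -c "
from bk import *
P=np.load('P.npy')
t=bk('top',pix([(232,287),(226,330)],(255,140),5.6),.048,P)
s=bk('side',pix([(224,240),(262,229)],(230,180),4.5),.048,P)
c=P[:3]; R=Rn.from_euler('z',-c[2]).as_matrix()[:2,:2]
print((t[:,:2]-c[:2])@R.T,(s[:,:2]-c[:2])@R.T)
from mv import *
from plan import *
for th,u,z in((5,-.0398,.0612),(10,-.0426,.072)):
  go(W(-.009,u,z+.0015),Q(np.radians(th)))
"
```

```text
[[ 0.0014  0.0929]
 [-0.0233  0.093 ]] [[-0.0222  0.0941]
 [ 0.0036  0.0911]]
clock 23.50 grasp [ 0.5153 -0.1885  0.051 ] jaw deg -6.9 open 0.266 F [ 0.4173 -0.4536 -1.5282]
D [ 0.0162 -0.0112  0.0003] W(share45) [0.0009 0.0004 0.1109] rows>=0.6
q [ 0.2966  0.9186 -0.0507  1.9297  0.1376  0.2974  0.014 ]
clock 23.50 grasp [ 0.5153 -0.1885  0.051 ] jaw deg -6.9 open 0.266 F [ 0.4173 -0.4536 -1.5282]
D [ 0.0317 -0.0203  0.0003] W(share45) [0.001  0.0003 0.222 ] rows>=1.2
q [ 0.2966  0.9186 -0.0507  1.9297  0.1376  0.2974  0.014 ]
```

Call:
{"api": "arm_command", "payload": {"deltas": [{"dx": 0.008, "dy": -0.006, "dz": 0, "wx": 0, "wy": 0, "wz": 0.055}, {"dx": 0.016, "dy": -0.0115, "dz": 0, "wx": 0, "wy": 0, "wz": 0.11}, {"dx": 0.024, "dy": -0.016, "dz": 0, "wx": 0, "wy": 0, "wz": 0.166}, {"dx": 0.0315, "dy": -0.0205, "dz": 0, "wx": 0, "wy": 0, "wz": 0.222}, {"dx": 0.0315, "dy": -0.0205, "dz": 0, "wx": 0, "wy": 0, "wz": 0.222}]}}

```text
clock: 24.0
tool_pos: [0.5113, -0.2219, 0.2188]
eef_rot: [-0.42, 0.568, -0.487, 0.512]
contact_force: [1.4, 0.2, -2.0]
opening: 0.272
```

```bash
python3 -c "
from mv import *
from plan import *
s,p,R=pose(); g=p+.147*R[:,1]; print('u',(g-np.r_[CH,0])@uy,(g-np.r_[CH,0])@ux,g[2],'tilt',np.degrees(np.arctan2(-R[:,1]@-uy*-1, -R[2,1])))
for th,u,z in((15,-.0463,.0824),(20,-.0488,.0922)):
  go(W(-.009,u,z+.0015),Q(np.radians(th)))
"
```

```text
u -0.04464826856142041 -0.00925711039462877 0.07398649888850647 tilt -9.941521184565644
clock 24.00 grasp [ 0.5144 -0.1967  0.074 ] jaw deg -7.1 open 0.272 F [ 1.4265  0.2074 -2.0401]
D [ 0.0129 -0.0095  0.0004] W(share45) [-0.0012 -0.0038  0.1124] rows>=0.6
q [ 0.531   0.9055 -0.2679  1.8692  0.0992  0.4272  0.1442]
clock 24.00 grasp [ 0.5144 -0.1967  0.074 ] jaw deg -7.1 open 0.272 F [ 1.4265  0.2074 -2.0401]
D [ 0.0264 -0.0179  0.0005] W(share45) [-0.0014 -0.0037  0.2235] rows>=1.2
q [ 0.531   0.9055 -0.2679  1.8692  0.0992  0.4272  0.1442]
```

Call:
{"api": "arm_command", "payload": {"deltas": [{"dx": 0.006, "dy": -0.005, "dz": 0, "wx": 0, "wy": -0.001, "wz": 0.056}, {"dx": 0.013, "dy": -0.0095, "dz": 0, "wx": 0, "wy": -0.002, "wz": 0.112}, {"dx": 0.019, "dy": -0.014, "dz": 0, "wx": -0.001, "wy": -0.003, "wz": 0.168}, {"dx": 0.026, "dy": -0.018, "dz": 0, "wx": -0.001, "wy": -0.004, "wz": 0.223}, {"dx": 0.026, "dy": -0.018, "dz": 0, "wx": -0.001, "wy": -0.004, "wz": 0.223}]}}

```text
clock: 24.5
tool_pos: [0.5079, -0.2496, 0.2313]
eef_rot: [-0.371, 0.602, -0.439, 0.554]
contact_force: [-0.1, -0.7, -3.1]
opening: 0.272
```

```bash
python3 -c "
from mv import *
from plan import *
s,p,R=pose(); g=p+.147*R[:,1]; print('u',(g-np.r_[CH,0])@uy,(g-np.r_[CH,0])@ux,g[2])
snap('side','s11');snap('top','t11');crop('s11',(230,160,380,310),4,'s11c');crop('t11',(255,140,395,245),5.6,'t11c')
go(W(-.009,-.0488,.0932),Q(np.radians(20)))
go(W(-.009,-.0488+.012,.0932),Q(np.radians(20)))
go(W(-.009,-.0488+.012+.09*.94,.0932+.09*.342),Q(np.radians(20)))
"
```

```text
u -0.04786645925717077 -0.009574826834147994 0.09310347226786705
clock 24.60 grasp [ 0.5139 -0.1979  0.0933] jaw deg -6.7 open 0.267 F [-0.8827  0.4562 -2.0544]
D [ 0.0029 -0.0009  0.0003] W(share45) [0.0031 0.0044 0.0011] rows>=0.1
q [ 0.7146  0.9343 -0.4441  1.8004  0.04    0.5661  0.268 ]
clock 24.60 grasp [ 0.5139 -0.1979  0.0933] jaw deg -6.7 open 0.267 F [-0.8827  0.4562 -2.0544]
D [-0.0084  0.0032  0.0003] W(share45) [0.0031 0.0044 0.0011] rows>=0.2
q [ 0.7146  0.9343 -0.4441  1.8004  0.04    0.5661  0.268 ]
clock 24.60 grasp [ 0.5139 -0.1979  0.0933] jaw deg -6.7 open 0.267 F [-0.8827  0.4562 -2.0544]
D [-0.0984  0.0031  0.0007] W(share45) [0.0031 0.0044 0.0011] rows>=2.0
q [ 0.7146  0.9343 -0.4441  1.8004  0.04    0.5661  0.268 ]
```

View pics/s11c.png

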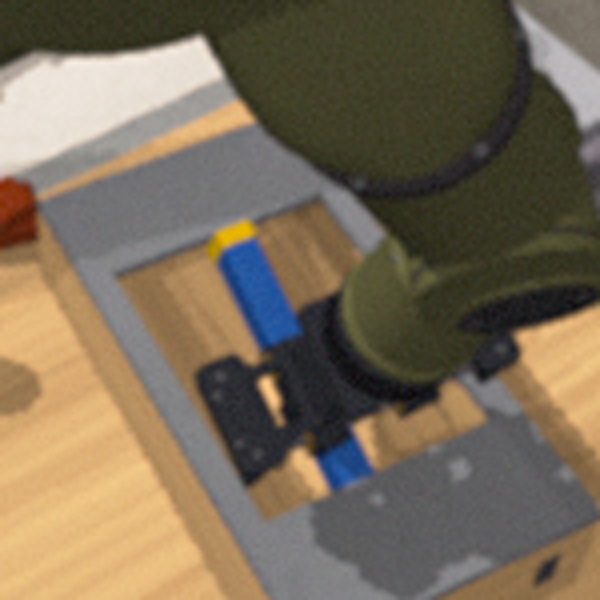

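View pics/t11c.png

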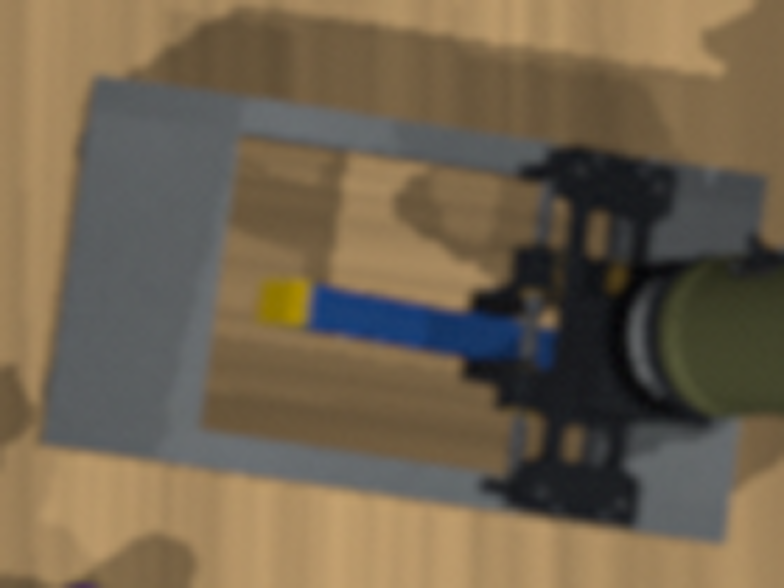

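Call:
{"api": "arm_command", "payload": {"deltas": [{"dx": -0.0085, "dy": 0.003, "dz": 0, "wx": 0, "wy": 0, "wz": 0}, {"dx": -0.03, "dy": 0.003, "dz": 0, "wx": 0, "wy": 0, "wz": 0}, {"dx": -0.055, "dy": 0.003, "dz": 0, "wx": 0, "wy": 0, "wz": 0}, {"dx": -0.08, "dy": 0.003, "dz": 0, "wx": 0, "wy": 0, "wz": 0}, {"dx": -0.098, "dy": 0.003, "dz": 0, "wx": 0, "wy": 0, "wz": 0}]}}

```text
clock: 25.1
tool_pos: [0.5194, -0.1515, 0.2638]
eef_rot: [-0.372, 0.601, -0.437, 0.556]
contact_force: [0.1, 0.8, -2.7]
opening: 0.267
```

```bash
python3 -c "
from mv import *
from plan import *
s,p,R=pose(); g=p+.147*R[:,1]; print('u',(g-np.r_[CH,0])@uy,(g-np.r_[CH,0])@ux,g[2])
snap('side','s12');snap('top','t12');crop('s12',(230,130,380,280),4,'s12c');crop('t12',(235,140,375,245),5.6,'t12c')
go(W(-.009,.0478,.124),Q(np.radians(20)))
go(W(-.009,.06,.25),Q(np.radians(20)))
"
```

```text
u 0.05135845543755279 -0.01024415436434449 0.12574418966019615
clock 25.20 grasp [ 0.5255 -0.1009  0.1261] jaw deg -6.3 open 0.267 F [ 0.2811 -0.4053 -2.3687]
D [0.0041 0.0006 0.0004] W(share45) [ 0.0035  0.0133 -0.0029] rows>=0.1
q [ 0.566   0.856  -0.4583  1.8905 -0.0156  0.4976  0.1493]
clock 25.20 grasp [ 0.5255 -0.1009  0.1261] jaw deg -6.3 open 0.267 F [ 0.2811 -0.4053 -2.3687]
D [-0.0507 -0.1135  0.0006] W(share45) [ 0.0035  0.0133 -0.0029] rows>=2.5
q [ 0.566   0.856  -0.4583  1.8905 -0.0156  0.4976  0.1493]
```

View pics/s12c.png

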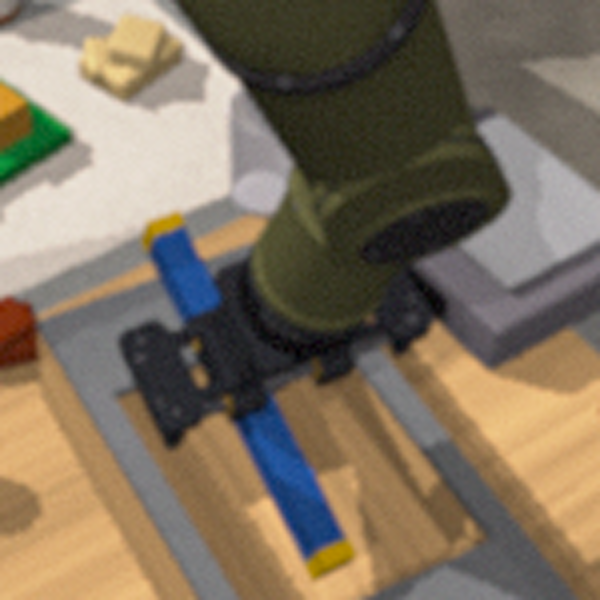

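View pics/t12c.png

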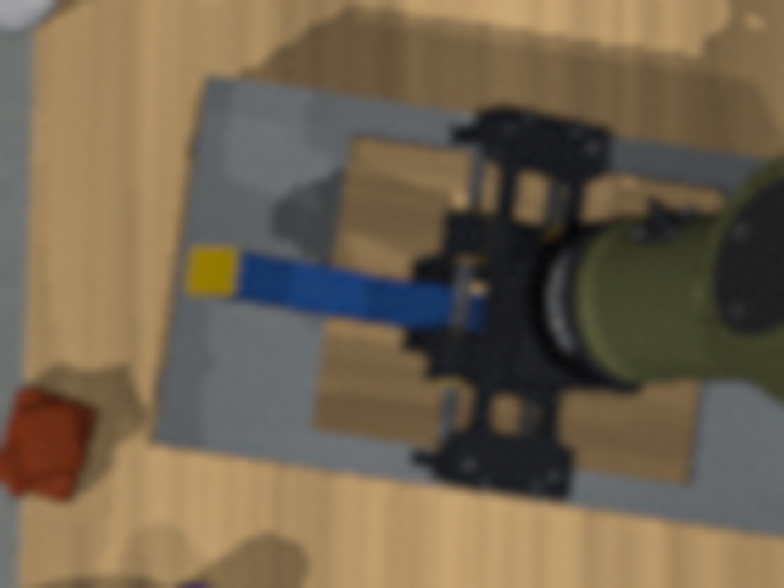

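Call:
{"api": "arm_command", "payload": {"deltas": [{"dx": -0.015, "dy": -0.03, "dz": 0, "wx": 0, "wy": 0.008, "wz": 0}, {"dx": -0.03, "dy": -0.07, "dz": 0, "wx": 0, "wy": 0.008, "wz": 0}, {"dx": -0.05, "dy": -0.113, "dz": 0, "wx": 0, "wy": 0.008, "wz": 0}, {"dx": -0.055, "dy": -0.135, "dz": 0, "wx": 0, "wy": 0.008, "wz": 0}, {"dx": -0.055, "dy": -0.135, "dz": 0, "wx": 0, "wy": 0.008, "wz": 0}]}}

```text
clock: 25.7
tool_pos: [0.5206, -0.1513, 0.4111]
eef_rot: [-0.369, 0.602, -0.442, 0.553]
contact_force: [-0.5, -1.1, -2.4]
opening: 0.268
```

```bash
python3 -c "
from mv import *
from plan import *
go(W(-.009,.0,.29),Q(0))
"
```

```text
clock 25.70 grasp [ 0.5273 -0.1018  0.2729] jaw deg -7.1 open 0.268 F [-0.5357 -1.0682 -2.4231]
D [-0.0077 -0.0247 -0.0003] W(share45) [-0.006  -0.0042 -0.4414] rows>=2.3
q [ 0.5984  0.6314 -0.5017  1.7796 -0.0809  0.8092  0.1118]
```

Call:
{"api": "arm_command", "payload": {"deltas": [{"dx": -0.002, "dy": -0.008, "dz": 0, "wx": -0.002, "wy": -0.001, "wz": -0.13}, {"dx": -0.005, "dy": -0.015, "dz": 0, "wx": -0.004, "wy": -0.002, "wz": -0.28}, {"dx": -0.008, "dy": -0.025, "dz": 0, "wx": -0.006, "wy": -0.004, "wz": -0.441}, {"dx": -0.008, "dy": -0.025, "dz": 0, "wx": -0.006, "wy": -0.004, "wz": -0.441}, {"dx": -0.008, "dy": -0.025, "dz": 0, "wx": -0.006, "wy": -0.004, "wz": -0.441}]}}

```text
clock: 26.2
tool_pos: [0.5194, -0.1513, 0.4329]
eef_rot: [-0.47, 0.532, -0.525, 0.469]
contact_force: [1.0, 0.4, -2.4]
opening: 0.268
```

Call:
{"api": "arm_command", "payload": {"deltas": [{"dx": 0, "dy": 0, "dz": 0, "wx": 0, "wy": 0, "wz": 0}, {"dx": 0, "dy": 0, "dz": 0, "wx": 0, "wy": 0, "wz": 0}, {"dx": 0, "dy": 0, "dz": 0, "wx": 0, "wy": 0, "wz": 0}, {"dx": 0, "dy": 0, "dz": 0, "wx": 0, "wy": 0, "wz": 0}, {"dx": 0, "dy": 0, "dz": 0, "wx": 0, "wy": 0, "wz": 0}]}}

```text
clock: 26.7
tool_pos: [0.5197, -0.1519, 0.4343]
eef_rot: [-0.47, 0.532, -0.526, 0.468]
contact_force: [-0.3, -0.5, -2.7]
opening: 0.269
```

```bash
python3 -c "
from mv import *
from plan import *
snap('side','s13');snap('top','t13');crop('s13',(210,80,400,280),3,'s13c')
go(W(-.009,.0,.29),Q(0)); s=r.get_state(); print(s['qd'])
crop('s13',(170,120,260,200),8,'s13t');crop('t13',(130,90,250,250),3.7,'t13t')
"
```

```text
clock 26.80 grasp [ 0.5188 -0.1511  0.2874] jaw deg -6.8 open 0.269 F [ 0.1831  0.4952 -2.185 ]
D [ 0.0007 -0.0026  0.0004] W(share45) [ 0.0086  0.0016 -0.0037] rows>=0.1
q [ 0.3676  0.548  -0.2702  1.7767  0.1826  0.8484 -0.1062]
[-0.0024  0.001   0.0016  0.0016  0.0017 -0.0023 -0.0012]
```

View pics/s13.png

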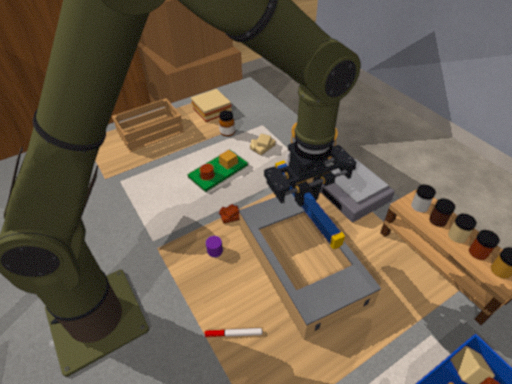

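View pics/t13.png

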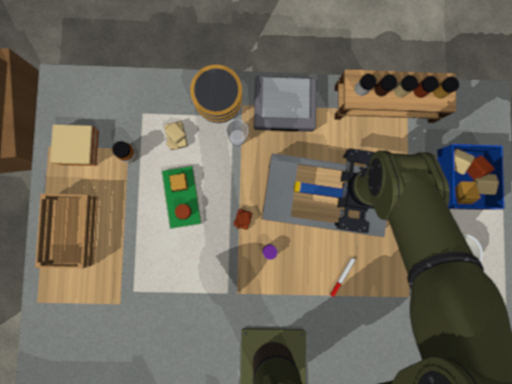

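View pics/s13t.png

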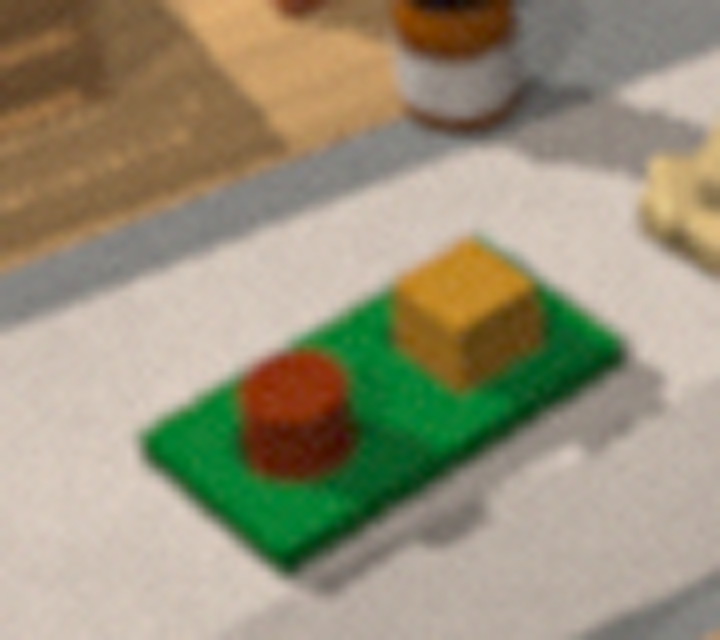

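View pics/s13c.png

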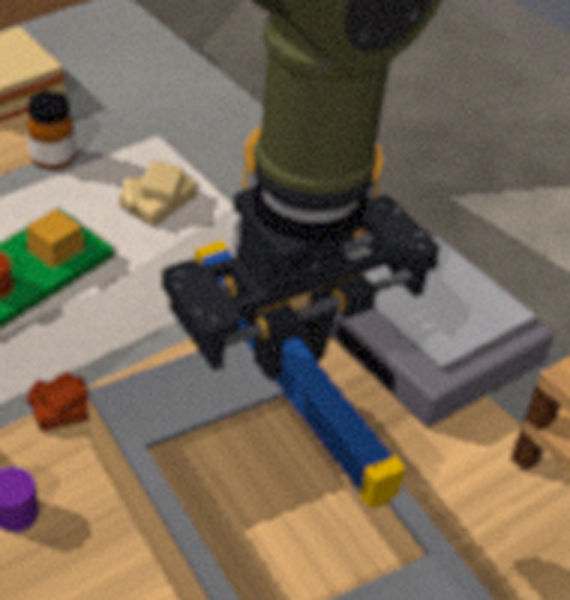

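```bash
python3 -c "
from bk import *
from plan import ux,uy,uz
P=np.load('P.npy')
g=np.array([.5188,-.1511,.2874])
X=[]
for th in(-5,0,5):
  d=np.cos(np.radians(th))*uy+np.sin(np.radians(th))*uz; n=np.cos(np.radians(th))*uz-np.sin(np.radians(th))*uy
  for s in(-.13,.13): X.append(g+s*d-.002*n)
uv=pd('side',np.array(X),P[12],P[16:19]); print((uv-[210,80])*3)
"
```

```text
[[389.4016 464.2464]
 [208.2442 256.7149]
 [387.2148 474.6927]
 [208.2758 246.034 ]
 [384.2695 483.8677]
 [208.8787 235.8852]]
```

```bash
python3 -c "
from mv import *
s=r.get_state(); print(s['clock'],s['opening'],s['qd'])
print(r.finish_job())"
```

```text
26.8 0.26935394642928356 [-0.0024  0.001   0.0016  0.0016  0.0017 -0.0023 -0.0012]
the job is handed in; nothing more can be done
None
```

Both blocks are nested in their own pockets, and the bar is out of the chest and held in the gripper. I handed the job in at 26.8 s; no verdict was reported.

**Blocks:** I set the rust-red block in the round pocket first, then the ochre block in the square one. At release the round block's underside read about 6.4 mm above the bench and the square block's about 6.2 mm. Both match the 6 mm pocket floor, with light floor contact. The last side picture shows both upright and nested.

**Bar:** I gripped it mid-length, slid it about 32 mm toward the chest's −y wall and tipped its +y end up 20°. I then drew it out along its length, lifted it clear and levelled it.

**Last checks:**
- The bar is level to within a degree or two, judging by both ends in the side picture.
- Its underside is about 0.25 m above the bench, so both ends are about 0.16 m above the chest's cover.
- Joint speeds were near zero, the grip opening matched the bar's 24 mm thickness, and the tool carried only the bar's weight.
- The cup, stones, jar and purple look-alike appear unmoved in the pictures.
- No force reading taken at the end of a move was above about 4 N.

**Disagreements:** The two cameras differed by 3 to 6 mm until I fitted lens and offset corrections, and about 1 pixel (around 3 mm) remained after that. I also had a few millimetres of error in one hover position over the square block. I covered both by squeezing each block from two directions before lifting, and by looking again before each insertion.

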